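# Tilt the sorting pan, scoop up the balls, restock the matching tub

## Robot

A 6-joint arm with a two-finger parallel gripper is mounted at the origin on a cart in front of the work surface, level with it; the furniture and walls round the work are solid. World frame = base frame: x ahead of the robot, y to its left, z up, the work surface at z = 0. Lengths are in m, angles in rad, forces in N, time in s.
With the tool pointing down it reaches from about 0.3 to 0.875 m from the base axis. Payload 6.4 kg.
Tool frame: the origin (TCP) lies at the very end of the fingers, on their centre line; the grasp point (between the pads) lies grip_point_offset behind it (grip_point_offset is the distance from the TCP to the grasp point, in m); y points along the fingers, x is the direction in which the jaws open and shut, and the axes are right-handed (so a half turn about y gives the same grasp; the last joint's range is limited). The gripper opens to 85 mm and grips with 20 to 120 N. Pads are 22 mm wide; open, the fingers measure 114 mm over their backs; the gripper's body (76 mm by 85 mm) begins 54 mm behind the grasp point. The pads swing forward as they close: fully open they stand 13 mm farther back than shut.
Start: joints at [-0.206, 0.181, 1.607, -0, 1.354, -0.206], TCP at [0.575, 0, 0.231] pointing down, gripper open.
Joint ranges: [-2.99, 2.99], [-0.89, 2.07], [0.3, 2.58], [-1.14, 4.28], [0, 2.63], [-3.12, 3.12]. Speed limits (rad/s): [2.57, 2.57, 3.01, 3.14, 3.14, 3.14].

## Interface

Orientations are given as a unit quaternion [w, x, y, z].
In Python, from bench import get_obs, camera, camera_model, hand_in, grip_point_offset gives the robot as it stands.
- The arm moves only by the shell command python3 -m jog 'ROWS'. ROWS is JSON, a list of rows, each a list of 7 numbers: the shift along the tool's x, y, z in mm, then the turn, a rotation vector about the tool's x, y, z in degrees, then the gripper's target within -1 to 1 (shut at 1, half-way at 0, fully open at -1). In form: [[x, y, z, ax, ay, az, grip], ...]. A call has 1 to 8 rows; each row shifts and turns the commanded pose from where the row before left it, along the tool's axes as they then stand; what a row does not reach is not made up. A row lasts 1/12 s, in which the tool goes at most 41.7 mm and 7.16 degrees, less where a joint would pass 70% of its speed; a pose out of reach is approached as far as the arm can. A call is refused whole if a number of a shift passes 41.7 or a number of a turn 7.16, either way. A call with a gripper value outside its range is refused whole. The fingers move at their own pace and stop on an object; the grip force is fixed at half the most. Time passes only in rows, so rows that do not move let the fingers close. It gives the time, the measured TCP pose, the force and the opening at its end, in the units of the state.
- get_obs(): the state, without advancing time (a new reading comes with each control period).
- camera(name): name is "scene" or "side" or "wrist"; returns the picture (420x560x3 uint8, blue, green, red); there is no depth.
- camera_model(name): a dict with "K" (3x3 intrinsics, pixels), "pose" (4x4, takes a point from camera to world coordinates). Camera axes: x right, y down, z forward; pixel columns grow to the right and rows downward; lengths in m; the calibration is good to about 2 mm. A picture is of the moment at which its call begins: read the wrist's pose just before it. camera_model takes no time and is no camera call; for the wrist camera it gives the pose at the moment of the call.
- hand_in(): hands the job in, once; it reports no verdict.
The state is a dict: "time_s": time; "q": joint angles; "dq": joint speeds; "joint_efforts": joint torques, N m; "eef_pos": TCP position; "eef_rot": TCP orientation; "wrist_force": force on the tool from outside, world axes, zero at the start; "torque": the same for the moment, N m; "opening": opening from 0.0 (shut) to 1.0 (fully open).
Only numpy, scipy, OpenCV 4.12 (cv2) and the standard library are available. Lean on these libraries where they do the work, as an engineer would, in place of code of your own. Each camera call takes 0.05 s, during which the arm holds its last target.

## Task

Lift the knob end of the blue sorting pan well up, near its stop, and leave it tilted so that the six steel balls pile up in its narrow far end; then gather all six at once with the hand scoop, lifting them level and clear above the pan. Tip them into the yellow tub whose sample part has their shape, and lay the scoop back down flat in the middle of its green mat. Do not shift the jars, the amber bottle and the orange tape that stand around.

Things in the scene. Friction and masses are not known exactly. Their poses are not given: they have to be found in the camera images.
- cradle: Fixed grey base of the tilting sorting pan, 215 x 150 mm. Origin on the work surface under the pan; its +x axis runs from the pan's knob end (towards the robot's right) to the pan's narrow far end (towards its left), z up.
- pan (a joint): Tilt of the blue sheet-metal pan, rad: 0 lying level, grows as the knob end is lifted, stop at 0.42. The hinge runs crosswise (cradle y) at the far end, at cradle x = +105 mm, 16 mm above the work surface. Its hinge is stiff: about 6 N up at the knob lifts it and it stays wherever it is left.
- pan_end (a point): Point on the pan's floor at the inner foot of its far end wall, in the middle, 4 mm under the hinge axis; turns with the pan: x out through that wall, y crosswise, z square to the floor. From here back (x negative) the pan is a smooth flat pocket 78 mm wide for 60 mm (far corners cut at 45 degrees, 15 mm), then widens evenly to 150 mm at x = -130, to x = -210. Walls 33 mm high, far end 39, knob end 23; 3 mm thick.
- pan_knob (a point): Centre of the black roller knob on the knob end of the pan, a cylinder 18 mm across lying crosswise, 30 mm long between its flat ends, free on both sides; 255 mm from the hinge axis and, with the pan level, 36 mm above the work surface. Axes as pan_end.
- ball_0: Polished steel ball 18 mm across, 24 g, lying loose in the pan; rolls easily. Origin at its centre (its axes turn as it rolls).
- ball_1: Polished steel ball 18 mm across, 24 g, lying loose in the pan; rolls easily. Origin at its centre (its axes turn as it rolls).
- ball_2: Polished steel ball 18 mm across, 24 g, lying loose in the pan; rolls easily. Origin at its centre (its axes turn as it rolls).
- ball_3: Polished steel ball 18 mm across, 24 g, lying loose in the pan; rolls easily. Origin at its centre (its axes turn as it rolls).
- ball_4: Polished steel ball 18 mm across, 24 g, lying loose in the pan; rolls easily. Origin at its centre (its axes turn as it rolls).
- ball_5: Polished steel ball 18 mm across, 24 g, lying loose in the pan; rolls easily. Origin at its centre (its axes turn as it rolls).
- scoop: Loose aluminium hand scoop, red handle, lying on its green mat, 148 g. Origin under the centre of its floor; +x to its open mouth, z up. Floor 2 mm thick, x = -33 to +33 mm (70 mm wide; the last 20 mm thin to a sharp lip, corners cut at 45 degrees to 40 mm width at the lip); side walls 2 mm thick, 24 high, for x = -33 to +13, back wall 28 mm. Handle: see scoop_handle.
- scoop_handle (a point): Grip point on the red handle's axis, at (-62.5, 0, 57) mm in the scoop's frame; axes as the scoop. The handle leans back 35 degrees, away from the mouth, along (-0.574, 0, 0.819): 14 mm thick fore and aft, 22 mm wide crosswise, 85 mm long, from 50 mm below this point to 35 mm above it along the lean. Best gripped along its lean.
- scoop_lip_mid (a point): Middle of the scoop's lip, lower edge, at (33, 0, 0) mm in the scoop's frame.
- scoop_mat: Fixed green mat of the scoop, 150 (x) x 95 (y) x 3 mm. Origin under its centre; z up.
- tub_ball: Fixed yellow open tub, 110 x 110 x 48 mm outside, walls 3 mm, with a black ledge on its near side (towards -x, out to 88 mm from the centre) on which a sample steel ball is fastened (top 26 mm high). Origin under its centre, z up.
- tub_ball_in (a point): Centre of the inner floor of the tub with the ball sample, 3 mm above the work surface.
- tub_nut: Fixed yellow open tub, same as the other, but the sample fastened on its ledge is a hexagon nut 21 mm across flats. The two tubs may stand either way round. Origin under its centre.
- brown_jar: Bystander, loose: low brown paint jar, white cap, 43 mm across, 55 high. Origin under its centre.
- grey_jar: Bystander, loose: grey paint jar, black cap, 39 mm across, 60 high. Origin under its centre.
- tape: Bystander, loose: orange tape roll lying flat, 72 mm across, 18 high. Origin under its centre.
- pill: Bystander, loose: amber bottle, white cap, 41 mm across, 60 high. Origin under its centre.
Things that resemble listed ones, but are neither listed nor needed, are in the scene too. Of the things that look like the scoop, take the one that is nearest to the robot's base at the start.

How it is judged:
On the way, in this order (a step that is already met when the one before it is completed fails the run):
1. pan left tilted (over 0.3 rad), nothing holding it, and all six balls piled in its narrow far end (value of joint pan above 0.3 rad and contact force between pan and the fingers below 0.1 N and x of ball_0 in the frame of pan_end between -0.065 and 0.005 m and y of ball_0 in the frame of pan_end between -0.045 and 0.045 m and z of ball_0 in the frame of pan_end between 0 and 0.05 m and x of ball_1 in the frame of pan_end between -0.065 and 0.005 m and y of ball_1 in the frame of pan_end between -0.045 and 0.045 m and z of ball_1 in the frame of pan_end between 0 and 0.05 m and x of ball_2 in the frame of pan_end between -0.065 and 0.005 m and y of ball_2 in the frame of pan_end between -0.045 and 0.045 m and z of ball_2 in the frame of pan_end between 0 and 0.05 m and x of ball_3 in the frame of pan_end between -0.065 and 0.005 m and y of ball_3 in the frame of pan_end between -0.045 and 0.045 m and z of ball_3 in the frame of pan_end between 0 and 0.05 m and x of ball_4 in the frame of pan_end between -0.065 and 0.005 m and y of ball_4 in the frame of pan_end between -0.045 and 0.045 m and z of ball_4 in the frame of pan_end between 0 and 0.05 m and x of ball_5 in the frame of pan_end between -0.065 and 0.005 m and y of ball_5 in the frame of pan_end between -0.045 and 0.045 m and z of ball_5 in the frame of pan_end between 0 and 0.05 m), for 0.2 s.
2. all six balls lie in the scoop together, lifted clear (scoop over 70 mm high) (height (world z) of scoop above 0.07 m and angle between scoop's own z axis and vertical below 0.5 rad and x of ball_0 in the frame of scoop between -0.035 and 0.036 m and y of ball_0 in the frame of scoop between -0.036 and 0.036 m and z of ball_0 in the frame of scoop between 0 and 0.035 m and x of ball_1 in the frame of scoop between -0.035 and 0.036 m and y of ball_1 in the frame of scoop between -0.036 and 0.036 m and z of ball_1 in the frame of scoop between 0 and 0.035 m and x of ball_2 in the frame of scoop between -0.035 and 0.036 m and y of ball_2 in the frame of scoop between -0.036 and 0.036 m and z of ball_2 in the frame of scoop between 0 and 0.035 m and x of ball_3 in the frame of scoop between -0.035 and 0.036 m and y of ball_3 in the frame of scoop between -0.036 and 0.036 m and z of ball_3 in the frame of scoop between 0 and 0.035 m and x of ball_4 in the frame of scoop between -0.035 and 0.036 m and y of ball_4 in the frame of scoop between -0.036 and 0.036 m and z of ball_4 in the frame of scoop between 0 and 0.035 m and x of ball_5 in the frame of scoop between -0.035 and 0.036 m and y of ball_5 in the frame of scoop between -0.036 and 0.036 m and z of ball_5 in the frame of scoop between 0 and 0.035 m), for 0.2 s.
3. all six balls lie in the tub with the ball sample (x of ball_0 in the frame of tub_ball_in between -0.054 and 0.054 m and y of ball_0 in the frame of tub_ball_in between -0.054 and 0.054 m and z of ball_0 in the frame of tub_ball_in between -0.002 and 0.042 m and x of ball_1 in the frame of tub_ball_in between -0.054 and 0.054 m and y of ball_1 in the frame of tub_ball_in between -0.054 and 0.054 m and z of ball_1 in the frame of tub_ball_in between -0.002 and 0.042 m and x of ball_2 in the frame of tub_ball_in between -0.054 and 0.054 m and y of ball_2 in the frame of tub_ball_in between -0.054 and 0.054 m and z of ball_2 in the frame of tub_ball_in between -0.002 and 0.042 m and x of ball_3 in the frame of tub_ball_in between -0.054 and 0.054 m and y of ball_3 in the frame of tub_ball_in between -0.054 and 0.054 m and z of ball_3 in the frame of tub_ball_in between -0.002 and 0.042 m and x of ball_4 in the frame of tub_ball_in between -0.054 and 0.054 m and y of ball_4 in the frame of tub_ball_in between -0.054 and 0.054 m and z of ball_4 in the frame of tub_ball_in between -0.002 and 0.042 m and x of ball_5 in the frame of tub_ball_in between -0.054 and 0.054 m and y of ball_5 in the frame of tub_ball_in between -0.054 and 0.054 m and z of ball_5 in the frame of tub_ball_in between -0.002 and 0.042 m), for 0.2 s.
At the end, for the whole second after the job is handed in: All six balls rest inside the tub with the ball sample (below its rim), and the scoop lies flat (tilt under 0.08 rad) and still on its mat, its floor's centre within 50 mm of the mat's centre. The pan may stay tilted (all of step 3 and horizontal distance between scoop and scoop_mat below 0.05 m and angle between scoop's own z axis and vertical below 0.08 rad and height (world z) of scoop below 0.009 m and linear speed of scoop below 0.02 m/s and linear speed of each of ball_0, ball_1, ball_2, ball_3, ball_4, ball_5 below 0.05 m/s); the robot touches nothing.
It fails at once if brown_jar shifted by more than 30 mm (distance of brown_jar from where it was at the start of the episode above 0.03 m).
It fails at once if grey_jar shifted by more than 30 mm (distance of grey_jar from where it was at the start of the episode above 0.03 m).
It fails at once if tape shifted by more than 30 mm (distance of tape from where it was at the start of the episode above 0.03 m).
It fails at once if pill shifted by more than 30 mm (distance of pill from where it was at the start of the episode above 0.03 m).
It also fails if it takes over 72 s, if anything falls off the work surface, if the arm or the gripper's body presses on something with over 40 N, if the wrist force passes 120 N, or if a joint passes its speed limit or range.

## Working session

There is one attempt and no reset: what is moved stays moved. The work goes in short steps, Python scripts to look and compute and a shell command to move; the robot and the scene stay as the last step left them, time stands still between calls to the robot, and variables do not carry over. Pictures are saved under pics/ and viewed, and the job is handed in when it is done.

```bash
ls; mkdir -p pics; python3 - <<'E'
from bench import *
import cv2
import bench
print(get_obs()); print(grip_point_offset)
for n in ["scene","side","wrist"]:
    m=camera_model(n); print(n,m["K"],m["pose"])
    cv2.imwrite(f"pics/{n}0.png",camera(n))
E
```

```text
pics
{'time_s': 0.0, 'q': array([-2.06313028e-01,  1.81576793e-01,  1.60800477e+00,  2.54672985e-05,
        1.35382185e+00, -2.06277977e-01]), 'dq': array([-9.24880873e-04, -7.23442705e-05, -8.55455838e-04,  5.80109458e-04,
        1.17441094e-03, -2.45459531e-04]), 'joint_efforts': array([ 3.41415571e-04, -4.44869328e+01, -3.51340663e+01, -2.51131587e-04,
        9.11703974e-03,  3.43231875e-05]), 'eef_pos': array([5.74440934e-01, 1.35124818e-04, 2.30365631e-01]), 'eef_rot': array([ 7.07246231e-01, -7.06966751e-01,  6.39161836e-04,  6.10484988e-04]), 'wrist_force': array([-0.10160523, -0.09229311,  0.17405703]), 'torque': array([-0.03175798, -0.03357195,  0.03333139]), 'opening': 1.001805972498372}
0.0187
scene [[387.13461653   0.         276.95568245]
 [  0.         387.13461653 207.30249546]
 [  0.           0.           1.        ]] [[ 0.62892685 -0.53639545  0.56278853  0.01782845]
 [-0.77737468 -0.42286341  0.46569855 -0.5144493 ]
 [-0.01181591 -0.73038788 -0.6829304   0.78127166]
 [ 0.          0.          0.          1.        ]]
side [[397.01934684   0.         283.01357151]
 [  0.         397.01934684 207.12523331]
 [  0.           0.           1.        ]] [[-0.95484125 -0.15479156  0.25360948  0.30079076]
 [-0.29706315  0.4811933  -0.82474632  0.90208407]
 [ 0.00562859 -0.86283984 -0.50544608  0.64570306]
 [ 0.          0.          0.          1.        ]]
wrist [[334.07516598   0.         278.16352537]
 [  0.         334.07516598 205.19801354]
 [  0.           0.           1.        ]] [[ 9.99999976e-01 -1.16584433e-04 -1.85088495e-04  5.73753326e-01]
 [-1.66904037e-04 -9.53592897e-01 -3.01098920e-01  7.65362982e-02]
 [-1.41395627e-04  3.01098944e-01 -9.53592893e-01  3.73316639e-01]
 [ 0.00000000e+00  0.00000000e+00  0.00000000e+00  1.00000000e+00]]
```

View pics/scene0.png

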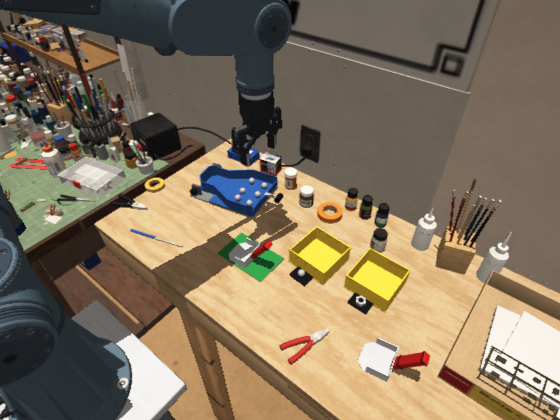

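View pics/side0.png

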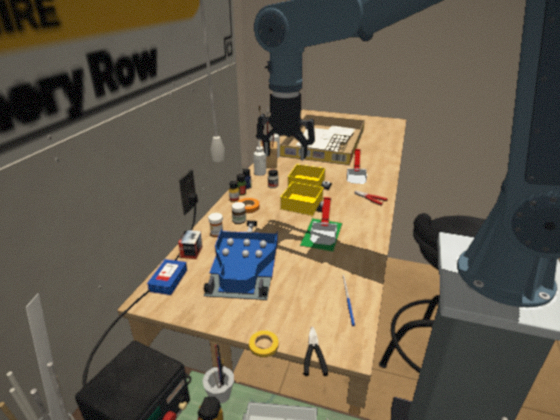

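View pics/wrist0.png

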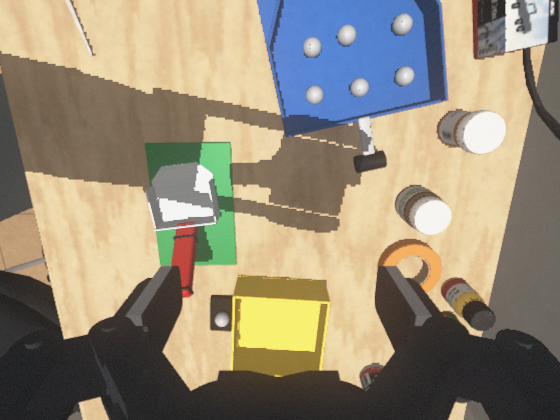

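```bash
cat > h.py <<'E'
from bench import *
import numpy as np, cv2
def ray(m,u,v):
    K=m["K"];P=np.array(m["pose"]);d=P[:3,:3]@np.linalg.solve(np.array(K),[u,v,1.]);return P[:3,3],d
def pt(m,u,v,z):
    o,d=ray(m,u,v);return o+d*(z-o[2])/d[2]
def proj(m,p):
    P=np.array(m["pose"]);c=P[:3,:3].T@(np.array(p)-P[:3,3]);k=np.array(m["K"])@c;return k[:2]/k[2]
def tri(a):
    A=np.zeros((3,3));b=np.zeros(3)
    for m,u,v in a:
        o,d=ray(m,u,v);d=d/np.linalg.norm(d);Q=np.eye(3)-np.outer(d,d);A+=Q;b+=Q@o
    x=np.linalg.solve(A,b);return x
E
python3 - <<'E'
from h import *
m=camera_model("wrist")
for n,u,v,z in [("mat",146,142,.003),("mat",231,142,.003),("mat",238,264,.003),("mat",163,265,.003),("knobL",355,162,.036),("knobR",385,158,.036),("panKL",287,136,.035),("panKR",447,99,.035),("panW",257,0,.045),
 ("tubUL",236,277,.048),("tubUR",329,278,.048),("sampleb",222,319,.017),("tape",411,268,.009),("jar2cap",431,215,.055),("jar1cap",483,131,.055),("ball",312,47,.02),("b",347,35,.02),("b",402,24,.02),("b",315,95,.02),("b",360,87,.02),("b",404,76,.02)]:
    print(n,pt(m,u,v,z).round(4))
im=cv2.imread("pics/wrist0.png")
cv2.imwrite("pics/z1.png",cv2.resize(im[120:340,130:330],None,fx=2.7,fy=2.7,interpolation=2))
im=cv2.imread("pics/scene0.png")
cv2.imwrite("pics/z2.png",cv2.resize(im[140:310,180:420],None,fx=3.3,fy=3.3,interpolation=2))
im=cv2.imread("pics/side0.png")
cv2.imwrite("pics/z3.png",cv2.resize(im[160:310,150:400],None,fx=3.2,fy=3.2,interpolation=2))
E
```

```text
mat [0.4288 0.0323 0.003 ]
mat [0.5221 0.0323 0.003 ]
mat [ 0.5243 -0.1164  0.003 ]
mat [ 0.4319 -0.1177  0.003 ]
knobL [0.652  0.0161 0.036 ]
knobR [0.6821 0.0201 0.036 ]
panKL [0.5826 0.042  0.035 ]
panKR [0.7368 0.0771 0.035 ]
panW [0.5556 0.1586 0.045 ]
tubUL [ 0.5276 -0.1088  0.048 ]
tubUR [ 0.6296 -0.11    0.048 ]
sampleb [ 0.5034 -0.1856  0.017 ]
tape [ 0.7354 -0.1187  0.009 ]
jar2cap [ 0.728  -0.0344  0.055 ]
jar1cap [0.7652 0.0486 0.055 ]
ball [0.6065 0.125  0.02  ]
b [0.6396 0.1355 0.02  ]
b [0.6911 0.1449 0.02  ]
b [0.6108 0.081  0.02  ]
b [0.6555 0.0886 0.02  ]
b [0.6982 0.0988 0.02  ]
```

View pics/z1.png

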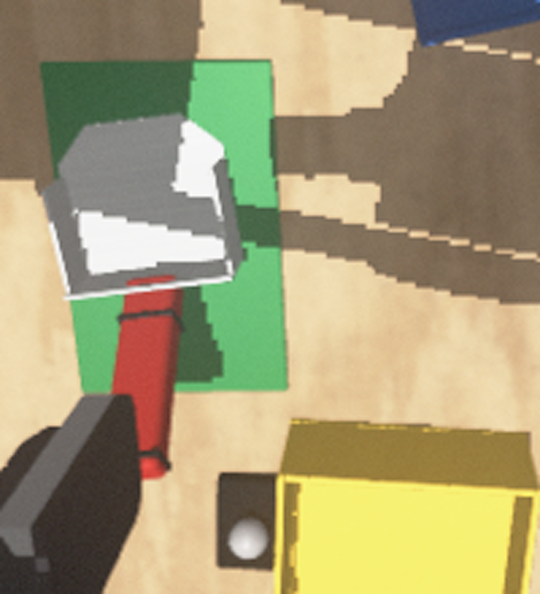

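View pics/z2.png

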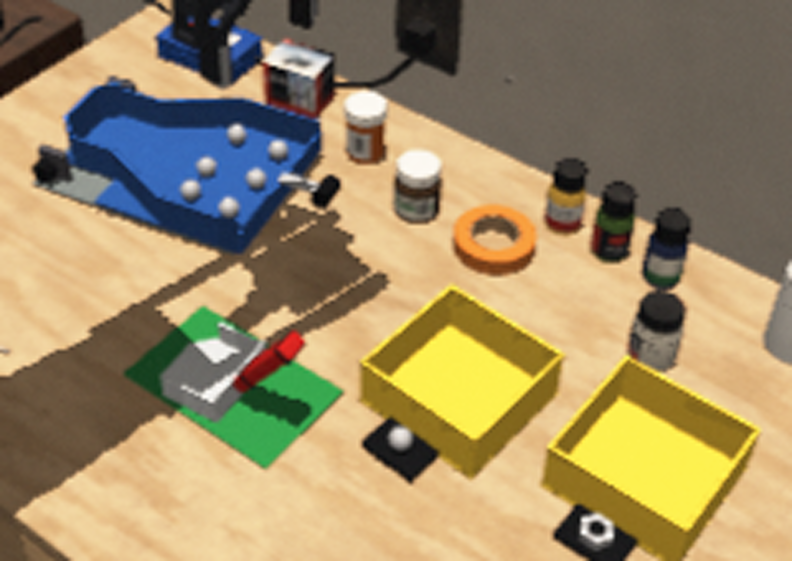

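View pics/z3.png

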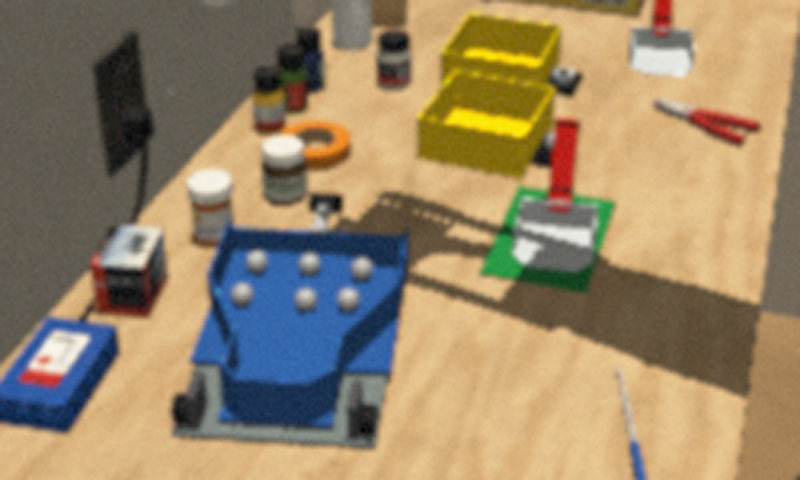

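```bash
python3 - <<'E'
from h import *
im=cv2.imread("pics/wrist0.png")
cv2.imwrite("pics/z4.png",cv2.resize(im[0:180,250:460],None,fx=3.5,fy=3.3,interpolation=2))
im=cv2.imread("pics/side0.png")
cv2.imwrite("pics/z5.png",cv2.resize(im[210:310,195:295],None,fx=6,fy=6,interpolation=2))
im=cv2.imread("pics/scene0.png")
cv2.imwrite("pics/z6.png",cv2.resize(im[150:225,185:295],None,fx=7,fy=7,interpolation=2))
m=camera_model("scene"); print(pt(m,378,360,0),pt(m,245,250,.003))
E
```

```text
[ 0.43117886 -0.43744561  0.        ] [ 0.4788802  -0.02123265  0.003     ]
```

View pics/z4.png

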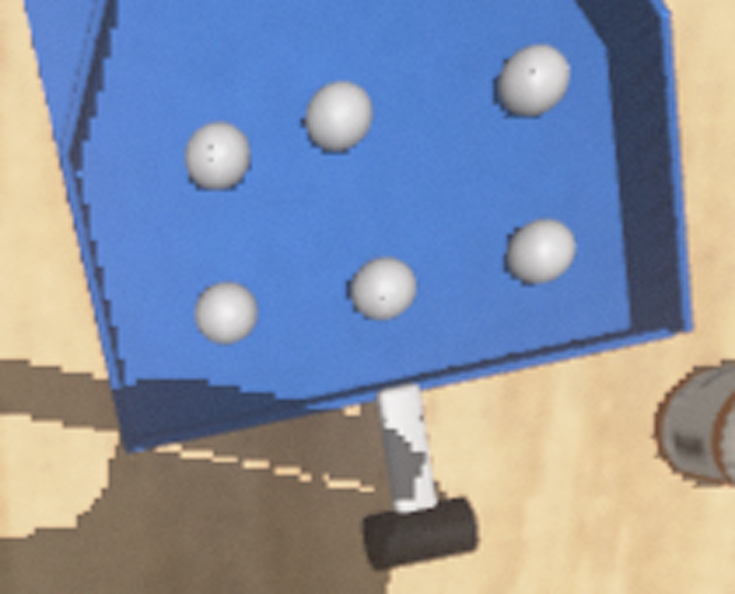

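View pics/z5.png

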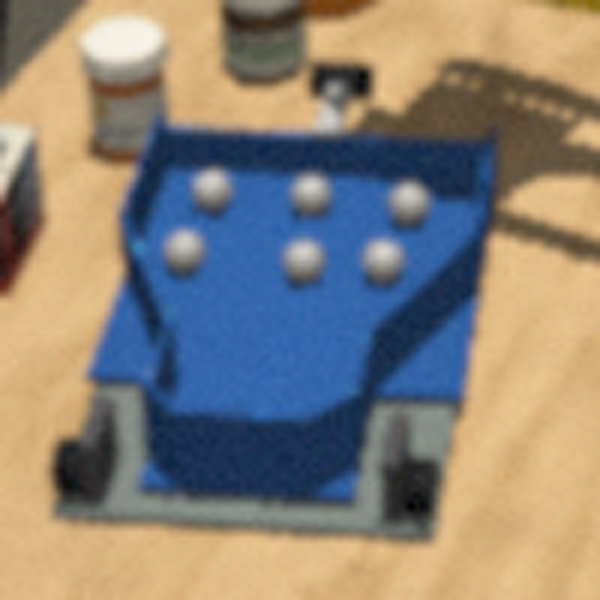

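View pics/z6.png

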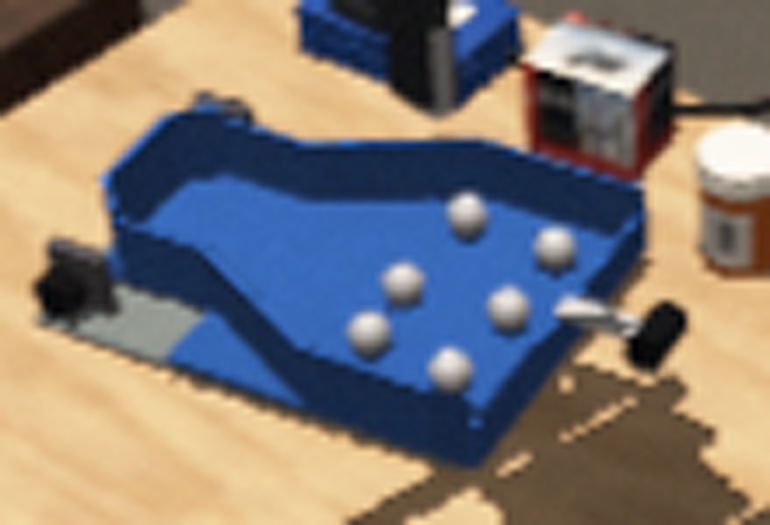

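```bash
python3 - <<'E'
from h import *
from scipy.optimize import least_squares
W,S,D=[camera_model(n) for n in("wrist","scene","side")]
obs=[(W,370,161.5,(-150,0,36)),(W,358,164.5,(-150,15,36)),(W,383,159,(-150,-15,36)),(W,270,50,(-25,77,45)),(W,440.9,3.6,(-25,-77,45)),
(S,278.9,197.9,(-150,0,36)),(D,252,223.3,(-150,0,36)),(D,195+155/6,210+128/6,(-106,-76,45)),(D,195+495/6,210+132/6,(-106,76,45)),
(W,285.7,135.5,(-107,77,42)),(W,447.7,99.4,(-107,-77,42))]
def w(p,q):
    c,s=np.cos(p[2]),np.sin(p[2]);q=np.array(q)/1000;return np.array([p[0]+c*q[0]-s*q[1],p[1]+s*q[0]+c*q[1],q[2]])
f=lambda p:np.concatenate([proj(m,w(p,q))-[u,v] for m,u,v,q in obs])
r=least_squares(f,[.63,.16,1.8],loss='soft_l1');p=r.x;print(p,np.degrees(p[2]));print(f(p).reshape(-1,2).round(1))
print("knob",w(p,(-150,0,36)),"end",w(p,(105,0,12)))
# mat fit
mc=[(146,142,-1),(231,142,0),(238,264,0),(163,265,0)]
z1=lambda u,v:(130+u/2.7,120+v/2.7)
for u,v,z,n in [(41,62,.003,"mat"),(272,60,.003,"mat"),(287,389,.003,"mat"),(84,391,.003,"mat"),(85,126,.003,'lipL'),(183,113,.003,'lipR'),(67,298,.031,'backL'),(232,276,.031,'backR'),(222,147,.005,'cutR'),(60,162,.005,'cutL'),(150,470,.09,'handletop')]:
    print(n,pt(W,*z1(u,v),z).round(4))
E
```

```text
[0.63423508 0.16304392 1.7950531 ] 102.84896675034416
[[ 0.4 -0.2]
 [-2.2  0. ]
 [ 2.1 -1. ]
 [-2.  -2.9]
 [ 0.1  0.1]
 [-0.4 -0.5]
 [-0.8 -1. ]
 [ 0.5 -4.5]
 [-1.2 -2.5]
 [ 1.8  1.7]
 [-1.3  1. ]]
knob [0.66759235 0.01679998 0.036     ] end [0.61088499 0.26541469 0.012     ]
mat [0.4278 0.0312 0.003 ]
mat [0.5218 0.032  0.003 ]
mat [ 0.5222 -0.1165  0.003 ]
mat [ 0.4296 -0.1175  0.003 ]
lipL [0.4429 0.0049 0.003 ]
lipR [0.484  0.0103 0.003 ]
backL [ 0.438  -0.0607  0.031 ]
backR [ 0.5058 -0.0511  0.031 ]
cutR [ 0.4997 -0.0036  0.005 ]
cutL [ 0.4316 -0.0099  0.005 ]
handletop [ 0.4838 -0.1035  0.09  ]
```

```bash
python3 -m jog '[[24,20,5,0,0,0,-0.3],[24,20,4,0,0,0,-0.3],[24,20,4,0,0,0,-0.3],[21,20,4,0,0,0,-0.3],[0,10,0,0,-6.4,0,-0.3],[0,10,0,0,-6.4,0,-0.3],[0,0,0,0,0,0,-0.3]]'; python3 - <<'E'
from h import *
from bench import grip_point_offset
o=get_obs();print(grip_point_offset,o["opening"],o["eef_pos"],o["eef_rot"],o["q"].round(3),o["wrist_force"])
cv2.imwrite("pics/w1.png",camera("wrist")); m=camera_model("wrist");print(m["pose"])
E
```

```text
time_s: 0.73
eef_pos: [0.6661, 0.0174, 0.1274]
eef_rot: [0.703, -0.702, -0.078, 0.082]
wrist_force: [-0.0, 0.5, -1.1]
opening: 0.648
0.0187 0.6483172685008523 [0.66613108 0.01739626 0.12744539] [ 0.70308638 -0.70198158 -0.07819579  0.08232143] [-0.152  0.482  1.436 -0.     1.23  -0.379] [-0.02437076  0.49986233 -1.05817301]
[[ 0.9756076   0.21005101  0.06378393  0.64937984]
 [ 0.21950974 -0.93042151 -0.29348132  0.09175062]
 [-0.00230011  0.3003238  -0.95383454  0.27209357]
 [ 0.          0.          0.          1.        ]]
```

View pics/w1.png

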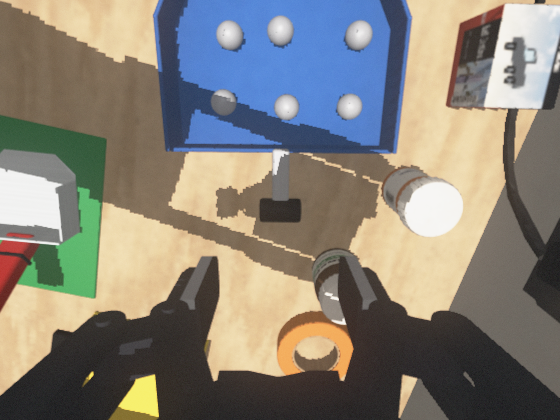

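```bash
python3 - <<'E'
from h import *
m=camera_model("wrist")
print(pt(m,280,210,.036),pt(m,340,290,.055),"pill",pt(m,433,208,.06))
print("cornersL",pt(m,167,151,.04),pt(m,397,152,.04))
E
```

```text
[0.66732344 0.01575342 0.036     ] [ 0.72298328 -0.02916294  0.055     ] pill [0.76467471 0.04731186 0.06      ]
cornersL [0.58105165 0.0418058  0.04      ] [0.73675014 0.0761837  0.04      ]
```

```bash
python3 -m jog '[[1,25,-1.5,0,0,0,-0.3],[0,28,0,0,0,0,-0.3],[0,28,0,0,0,0,-0.3],[0,17,0,0,0,0,-0.3],[0,9,0,0,0,0,-0.3],[0,0,0,0,0,0,1],[0,0,0,0,0,0,1],[0,0,0,0,0,0,1]]'; python3 -m jog '[[0,0,0,0,0,0,1],[0,0,0,0,0,0,1]]'; python3 - <<'E'
from h import *
cv2.imwrite("pics/w2.png",camera("wrist"))
E
```

```text
time_s: 1.45
eef_pos: [0.6674, 0.0153, 0.0254]
eef_rot: [-0.703, 0.703, 0.077, -0.08]
wrist_force: [-9.9, -2.8, 0.6]
opening: 0.338
time_s: 1.62
eef_pos: [0.6674, 0.0152, 0.0254]
eef_rot: [-0.703, 0.703, 0.077, -0.08]
wrist_force: [-8.6, -2.5, 0.9]
opening: 0.336
```

View pics/w2.png

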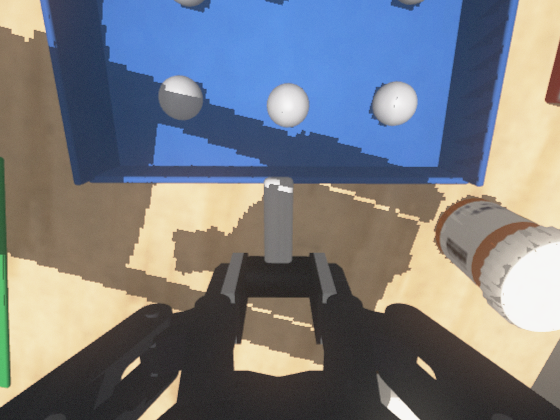

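```bash
python3 -m jog '[[-0.5,-2,0,0,0,0,1],[0,-2.5,0.3,0,0,0,1],[0,-3,0.3,0,0,0,1],[0,-3.2,0.4,0,0,0,1],[0,-3.2,0.4,0,0,0,1],[0,-3.2,0.4,0,0,0,1],[0,-3.2,0.5,0,0,0,1],[0,-3,0.5,0,0,0,1]]'; python3 -m jog '[[0,-2,0.5,0,0,0,1],[0,-2,0.3,0,0,0,1],[0,-2,0.4,0,0,0,1],[0,-3,0.6,0,0,0,1],[0,-4,1,0,0,0,1],[0,-4.5,1.2,0,0,0,1],[0,-4.5,1.2,0,0,0,1],[0,-4.5,1.2,0,0,0,1]]';  python3 - <<'E'
from h import *
cv2.imwrite("pics/s3.png",camera("side"))
E
```

```text
time_s: 2.33
eef_pos: [0.6666, 0.0187, 0.0474]
eef_rot: [0.703, -0.703, -0.077, 0.08]
wrist_force: [-5.3, 0.6, -7.6]
opening: 0.337
time_s: 3.0
eef_pos: [0.6651, 0.0252, 0.0738]
eef_rot: [0.703, -0.702, -0.077, 0.08]
wrist_force: [-5.9, 1.6, -7.5]
opening: 0.336
```

View pics/s3.png

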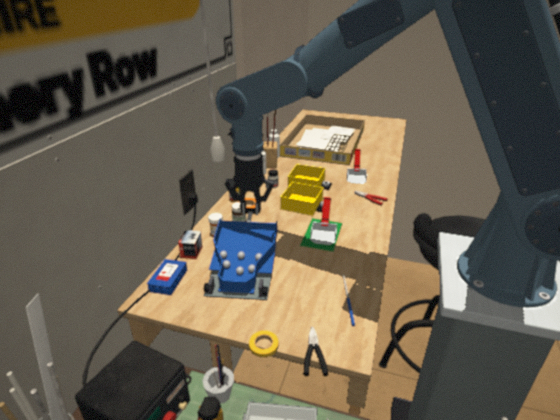

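```bash
python3 -m jog '[[0,-4,1.4,0,0,0,1],[0,-4,1.4,0,0,0,1],[0,-4,1.4,0,0,0,1],[0,-4,1.4,0,0,0,1],[0,-4,1.5,0,0,0,1],[0,-4,1.6,0,0,0,1],[0,-4,1.6,0,0,0,1],[0,-4,1.6,0,0,0,1]]'; python3 -m jog '[[0,-4,1.7,0,0,0,1],[0,-4,1.7,0,0,0,1],[0,-4,1.8,0,0,0,1],[0,-4,1.8,0,0,0,1],[0,-1,0.4,0,0,0,1],[0,0,0,0,0,0,1]]';  python3 - <<'E'
from h import *
cv2.imwrite("pics/s4.png",camera("side"))
cv2.imwrite("pics/w4.png",camera("wrist"))
E
```

```text
time_s: 3.72
eef_pos: [0.6625, 0.037, 0.1058]
eef_rot: [0.703, -0.702, -0.077, 0.08]
wrist_force: [-5.5, 1.7, -7.3]
opening: 0.333
time_s: 4.22
eef_pos: [0.6607, 0.045, 0.123]
eef_rot: [0.703, -0.702, -0.078, 0.08]
wrist_force: [-7.2, 3.2, -6.4]
opening: 0.333
```

View pics/w4.png

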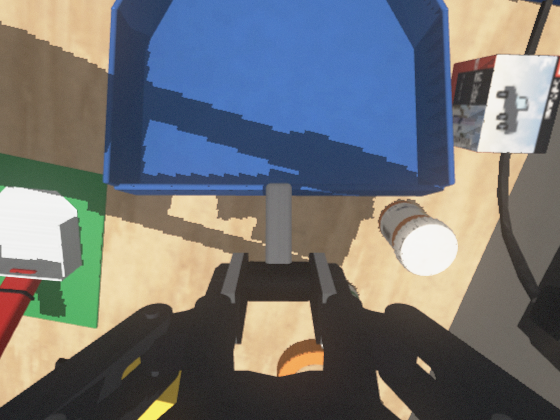

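```bash
python3 -m jog '[[0,0,0,0,0,0,-0.2],[0,0,0,0,0,0,-0.2],[0,0,0,0,0,0,-0.2],[0,-10,0,0,0,0,-0.2],[0,-25,0,0,0,0,-0.2],[0,-25,0,0,0,0,-0.2],[0,-25,0,0,0,0,-0.2],[0,0,0,0,0,0,-0.2]]';  python3 - <<'E'
from h import *
o=get_obs();print(o["wrist_force"])
S,D=camera("scene"),camera("side")
cv2.imwrite("pics/a5.png",np.hstack([cv2.resize(S[120:220,180:300],None,fx=4,fy=4,interpolation=2)[:, :480],cv2.resize(D[200:300,190:290],None,fx=4,fy=4,interpolation=2)])[:, :880][:, :800] if 0 else cv2.resize(S[120:220,180:300],None,fx=6,fy=6,interpolation=2))
cv2.imwrite("pics/b5.png",cv2.resize(D[190:305,190:300],None,fx=5,fy=5,interpolation=2))
cv2.imwrite("pics/w5.png",camera("wrist")); print(camera_model("wrist")["pose"][:3,3])
E
```

```text
time_s: 4.98
eef_pos: [0.6665, 0.043, 0.2168]
eef_rot: [-0.702, 0.704, 0.083, -0.074]
wrist_force: [1.2, -0.8, 0.5]
opening: 0.603
[ 1.18440663 -0.81783238  0.50121753]
[0.64468122 0.1178835  0.35219849]
```

View pics/a5.png

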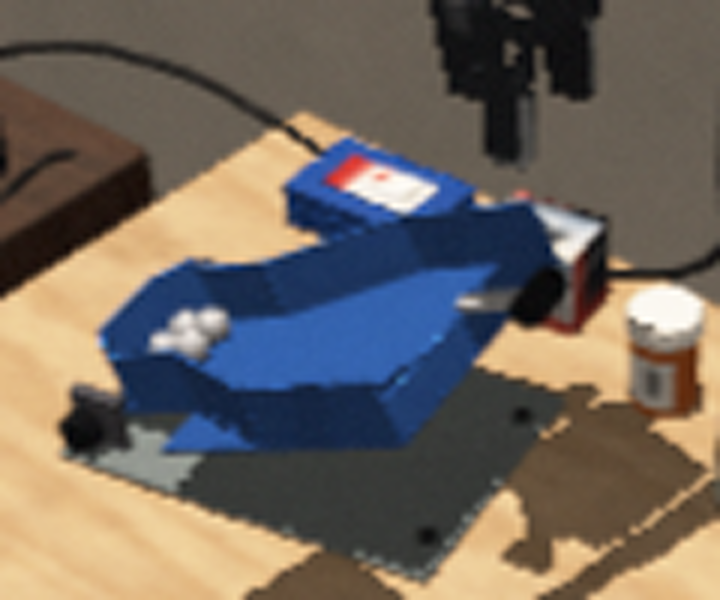

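View pics/b5.png

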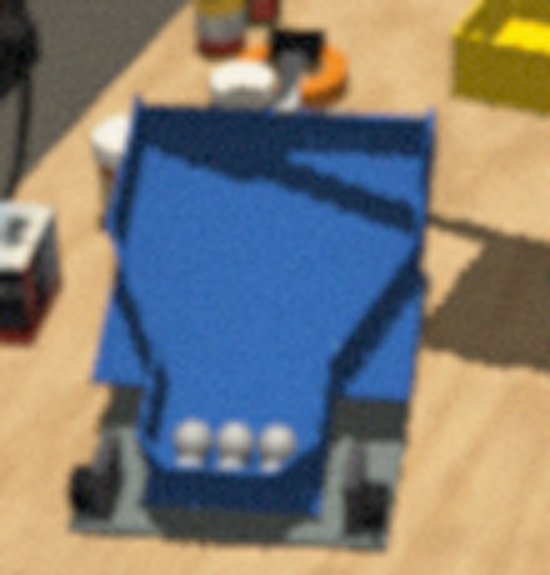

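View pics/w5.png

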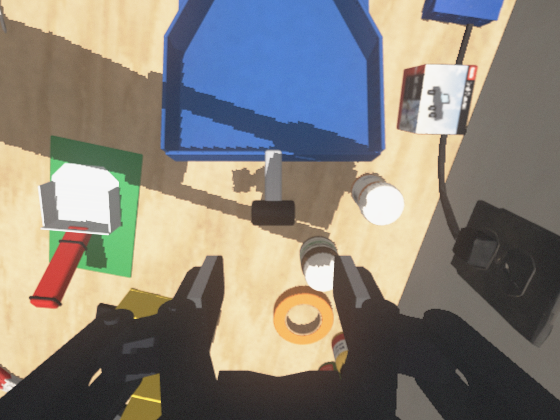

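```bash
cat > plan.py <<'E'
from h import *
from scipy.spatial.transform import Rotation as R
def cur():
    o=get_obs();q=o["eef_rot"];return np.array(o["eef_pos"]),R.from_quat([q[1],q[2],q[3],q[0]])
G=np.array([-62.5,0,57])/1000; 
def scoopR(yaw,pitch=0,roll=0):  # pitch>0 nose up; roll>0 about scoop x
    return R.from_euler('ZYX',[yaw,-pitch,roll],degrees=True)
# tool in scoop frame: y=-lean, x=fore(.819,0,.574), z=+y
c,s=np.cos(np.radians(35)),np.sin(np.radians(35))
TS=R.from_matrix(np.array([[c,0,s],[s,0,-c],[0,1,0]]).T)
def tool(p,Rs,along=0.0,off=0.0187):
    """TCP pose for the scoop pose; along>0: back off along lean (m)"""
    L=np.array([-s,0,c]); return np.array(p)+Rs.apply(G+L*(along-off)),Rs*TS
def rows(p0,R0,p1,R1,n,g,rev=None):
    rv=(R0.inv()*R1).as_rotvec();pp,RR=p0,R0
    for i in range(1,n+1):
        p=p0+(p1-p0)*i/n;Rn=R0*R.from_rotvec(rv*i/n)
        d=RR.inv().apply(p-pp)*1000;a=np.degrees((RR.inv()*Rn).as_rotvec())
        # execute with rounding, track
        d=d.round(1);a=a.round(2)
        print(str([*[float(x) for x in d],*[float(x) for x in a],g]).replace(' ','')+',',end='\n' if i%8==0 else '')
        pp=pp+RR.apply(d/1000);RR=RR*R.from_rotvec(np.radians(a))
    print();return pp,RR
E
python3 - <<'E'
from plan import *
p,Q=cur()
S=(.4678,-.0251,.003);Rs=scoopR(97.5)
p1,R1=tool(S,Rs,.14)
print(p,p1,np.degrees((Q.inv()*R1).magnitude()))
rows(p,Q,p1,R1,18,-0.2)
E
```

```text
[0.66306844 0.04329673 0.2094356 ] [ 0.48503922 -0.1560449   0.15936314] 90.35088213757689
[-12.1,2.8,-8.6,1.44,-4.55,-1.57,-0.2],[-12.8,2.2,-7.7,1.44,-4.54,-1.57,-0.2],[-13.5,1.7,-6.7,1.44,-4.55,-1.57,-0.2],[-13.9,1.1,-5.6,1.44,-4.54,-1.57,-0.2],[-14.4,0.6,-4.5,1.44,-4.55,-1.56,-0.2],[-14.7,0.2,-3.4,1.44,-4.54,-1.57,-0.2],[-15.0,-0.4,-2.2,1.44,-4.55,-1.57,-0.2],[-15.0,-0.8,-1.0,1.44,-4.54,-1.57,-0.2],
[-15.1,-1.2,0.2,1.44,-4.55,-1.57,-0.2],[-15.0,-1.6,1.4,1.44,-4.54,-1.57,-0.2],[-14.7,-2.0,2.7,1.45,-4.55,-1.57,-0.2],[-14.4,-2.3,3.9,1.44,-4.54,-1.57,-0.2],[-14.0,-2.5,5.0,1.44,-4.55,-1.57,-0.2],[-13.5,-2.8,6.3,1.44,-4.54,-1.57,-0.2],[-12.8,-3.0,7.3,1.44,-4.55,-1.56,-0.2],[-12.2,-3.1,8.4,1.44,-4.54,-1.57,-0.2],
[-11.3,-3.3,9.5,1.44,-4.55,-1.57,-0.2],[-10.5,-3.2,10.3,1.44,-4.54,-1.57,-0.2],
```

```bash
python3 -m jog '[[-12,3,-9,1.4,-4.5,-1.6,-0.2],[-13,2,-8,1.4,-4.5,-1.6,-0.2],[-13,2,-7,1.4,-4.5,-1.6,-0.2],[-14,1,-6,1.4,-4.5,-1.6,-0.2],[-14,0,-4,1.4,-4.5,-1.6,-0.2],[-15,0,-3,1.4,-4.5,-1.6,-0.2],[-15,0,-2,1.4,-4.5,-1.6,-0.2],[-15,-1,-1,1.4,-4.5,-1.6,-0.2]]'; python3 -m jog '[[-15,-1,0,1.4,-4.5,-1.6,-0.2],[-15,-2,1,1.4,-4.5,-1.6,-0.2],[-15,-2,3,1.4,-4.5,-1.6,-0.2],[-14,-2,4,1.4,-4.5,-1.6,-0.2],[-14,-2,5,1.4,-4.5,-1.6,-0.2],[-14,-3,6,1.4,-4.5,-1.6,-0.2],[-13,-3,7,1.4,-4.5,-1.6,-0.2],[-12,-3,8,1.4,-4.5,-1.6,-0.2]]';python3 -m jog '[[-11,-3,9,1.4,-4.5,-1.6,-0.2],[-10,-3,10,1.4,-4.5,-1.6,-0.2],[0,0,0,0,0,0,-0.2],[0,0,0,0,0,0,-0.2]]'; python3 - <<'E'
from plan import *
o=get_obs();print(o['q'].round(2))
m=camera_model("wrist");cv2.imwrite("pics/w6.png",camera("wrist"));np.save("w6.npy",m["pose"])
p,Q=cur();S=(.4678,-.0251,.003);Rs=scoopR(97.5)
p1,R1=tool(S,Rs,.14);print(p,p1,np.degrees((Q.inv()*R1).as_rotvec()))
for q in [(33,0,0),(-33,35,28),(-33,-35,28),(33,20,0),(33,-20,0),(-62.5-20,0,57+28.7)]:
    print(q,proj(m,np.array(S)+Rs.apply(np.array(q)/1000)))
E
```

```text
time_s: 5.8
eef_pos: [0.582, -0.0454, 0.1853]
eef_rot: [0.713, -0.559, -0.361, 0.222]
wrist_force: [0.1, -0.4, -0.1]
opening: 0.595
time_s: 6.47
eef_pos: [0.5033, -0.1338, 0.1621]
eef_rot: [0.637, -0.349, -0.599, 0.337]
wrist_force: [0.7, -0.6, -0.2]
opening: 0.595
time_s: 6.8
eef_pos: [0.4848, -0.1544, 0.1562]
eef_rot: [-0.607, 0.292, 0.646, -0.359]
wrist_force: [-0.4, 0.1, -0.1]
opening: 0.598
[-0.79  0.39  1.63  0.37  1.62 -2.55]
[ 0.48507428 -0.15392117  0.15671207] [ 0.48503922 -0.1560449   0.15936314] [ 0.92937056 -0.76184456  0.0816112 ]
(33, 0, 0) [319.70485039 169.68597008]
(-33, 35, 28) [286.44107162 146.66127181]
(-33, -35, 28) [286.85472692 219.6779126 ]
(33, 20, 0) [320.18527735 151.5408563 ]
(33, -20, 0) [319.2407615  187.21401596]
(-82.5, 0, 85.7) [279.02534048 212.09795701]
```

View pics/w6.png

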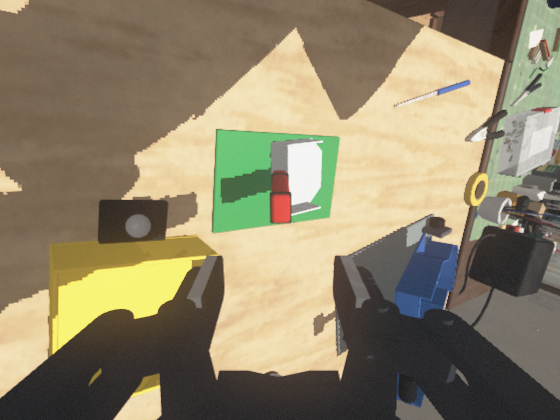

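```bash
python3 - <<'E'
from plan import *
im=cv2.imread("pics/w6.png")
cv2.imwrite("pics/z7.png",cv2.resize(im[115:245,200:350],None,fx=5,fy=4.6,interpolation=2))
cv2.imwrite("pics/z8.png",cv2.resize(im[190:400,40:230],None,fx=4,fy=2.8,interpolation=2))
E
```

```text
(no output)
```

View pics/z7.png

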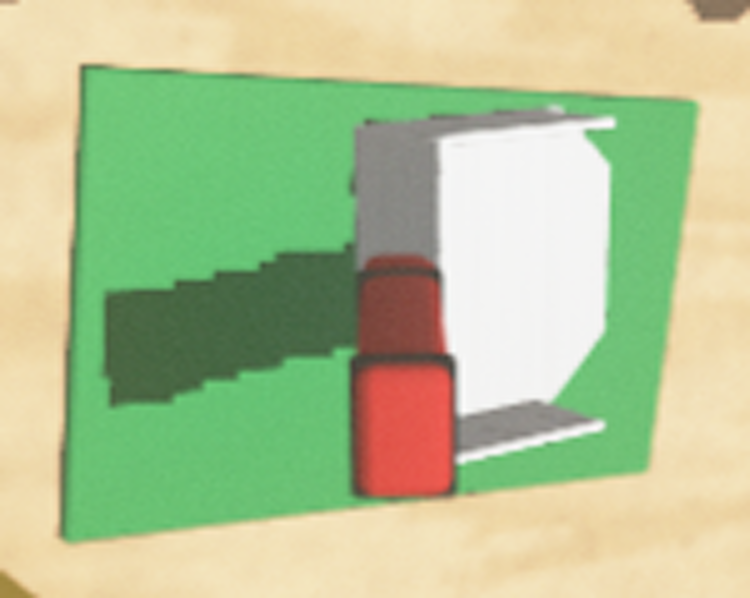

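```bash
python3 - <<'E'
from plan import *
from scipy.optimize import least_squares
m=camera_model("wrist")
obs=[((33,20,0),610,165),((33,-20,0),604,328),((13,34,24),613,122),((13,-34,24),603,425),((-33,35,28),440,140),((-34,35,0),355,125),((-82.5,0,85.7),405,428),((-33,-35,28),458,460)]
w=lambda a,q:np.array([a[0],a[1],.003])+scoopR(a[2]).apply(np.array(q)/1000)
f=lambda a:np.concatenate([proj(m,w(a,q))-[200+u/5,115+v/4.6] for q,u,v in obs])
r=least_squares(f,[.4678,-.0251,97.5],x_scale=[.01,.01,1],loss='soft_l1');print(r.x,f(r.x).reshape(-1,2).round(1))
for u,v in [(82,65),(697,100),(648,470),(63,540)]: print("mat",pt(m,200+u/5,115+v/4.6,.003).round(4))
print("sample",pt(m,138,226,.017),"ledge",pt(m,98,200,.003),pt(m,166,200,.003))
print("tub rim",pt(m,50,247,.048),pt(m,193,236,.048),pt(m,217,258,.048))
E
```

```text
[ 4.66886087e-01 -2.24542967e-02  9.67708853e+01] [[-0.2 -0.1]
 [-0.4  0.1]
 [ 1.1 -0. ]
 [ 0.5 -0.4]
 [ 0.7 -0.7]
 [-0.5 -0.6]
 [ 0.3  0.6]
 [-3.4  2.8]]
mat [ 0.428  -0.1174  0.003 ]
mat [0.4269 0.0318 0.003 ]
mat [0.521  0.0338 0.003 ]
mat [ 0.522  -0.1162  0.003 ]
sample [ 0.5037489  -0.18508669  0.017     ] ledge [ 0.48524252 -0.20971067  0.003     ] [ 0.48825893 -0.15966198  0.003     ]
tub rim [ 0.50081251 -0.24170451  0.048     ] [ 0.50521528 -0.15342063  0.048     ] [ 0.52652972 -0.13273196  0.048     ]
```

View pics/z8.png

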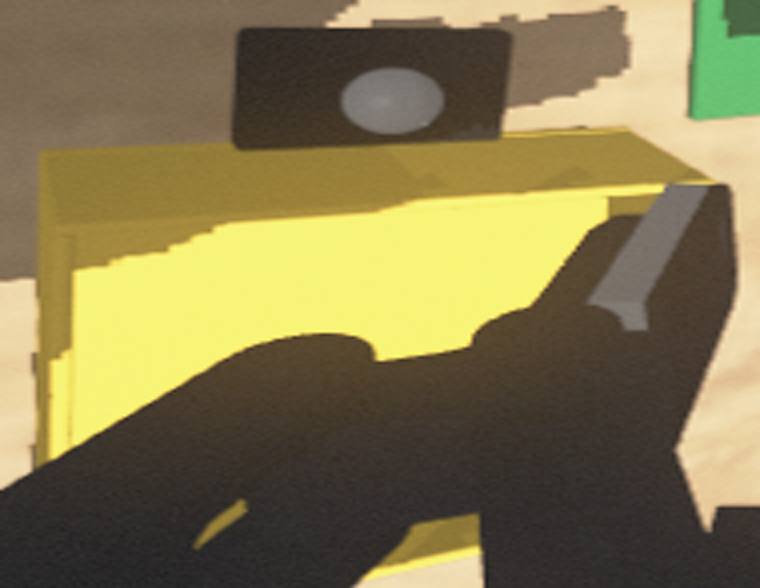

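```bash
python3 - <<'E'
from plan import *
m=camera_model("wrist")
z8=lambda u,v:(40+u/4,190+v/2.8)
for n,u,v,z in [("b-",40,150,0),("b+",628,130,0),("rim+",715,183,.048)]: print(n,pt(m,*z8(u,v),z).round(4))
W=dict(m);W["pose"]=np.array([[ 9.99999976e-01,-1.16584433e-04,-1.85088495e-04,5.73753326e-01],[-1.66904037e-04,-9.53592897e-01,-3.01098920e-01,7.65362982e-02],[-1.41395627e-04,3.01098944e-01,-9.53592893e-01,3.73316639e-01],[0,0,0,1]])
z1=lambda u,v:(130+u/2.7,120+v/2.7)
for u,v,z in [(290,420,0),(530,433,0),(275,478,.048),(538,490,.048)]: print(pt(W,*z1(u,v),z).round(4))
p,Q=cur();S=(.4669,-.0225,.003);Rs=scoopR(96.8)
TSf=TS*R.from_euler('y',180,degrees=True)
p1,R1=tool(S,Rs,.10);R1=Rs*TSf
print(p,p1);rows(p,Q,p1,Q*R.from_euler('y',180,degrees=True),1,0)
print(np.degrees((R1.inv()*(Q*R.from_euler('y',180,degrees=True))).as_rotvec()))
E
```

```text
b- [ 0.5163 -0.2409  0.    ]
b+ [ 0.5252 -0.1301  0.    ]
rim+ [ 0.5245 -0.1313  0.048 ]
[ 0.5225 -0.134   0.    ]
[ 0.6344 -0.1408  0.    ]
[ 0.5219 -0.1339  0.048 ]
[ 0.6311 -0.1396  0.048 ]
[ 0.48507428 -0.15392117  0.15671207] [ 0.47982163 -0.13086408  0.12659706]
[1.9,38.1,2.8,0.0,-180.0,0.0,0],
[0.52745106 0.18873184 0.08358963]
```

```bash
python3 -m jog '[[0,0,0,0,7,0,-0.2],[0,0,0,0,7,0,-0.2],[0,0,0,0,7,0,-0.2],[0,0,0,0,7,0,-0.2],[0,0,0,0,7,0,-0.2],[0,0,0,0,7,0,-0.2],[0,0,0,0,7,0,-0.2],[0,0,0,0,7,0,-0.2]]';python3 -m jog '[[0,0,0,0,7,0,-0.2],[0,0,0,0,7,0,-0.2],[0,0,0,0,7,0,-0.2],[0,0,0,0,7,0,-0.2],[0,0,0,0,7,0,-0.2],[0,0,0,0,7,0,-0.2],[0,0,0,0,7,0,-0.2],[0,0,0,0,7,0,-0.2]]';python3 -m jog '[[0,0,0,0,7,0,-0.2],[0,0,0,0,7,0,-0.2],[0,0,0,0,7,0,-0.2],[0,0,0,0,7,0,-0.2],[0,0,0,0,7,0,-0.2],[0,0,0,0,7,0,-0.2],[0,0,0,0,7,0,-0.2],[0,0,0,0,7,0,-0.2]]';python3 -m jog '[[0,0,0,0,7,0,-0.2],[0,0,0,0,4.8,0,-0.2],[0,0,0,0,0,0,-0.2],[0,0,0,0,0,0,-0.2]]'
sed -i 's/^def tool/TS=TS*R.from_euler("y",180,degrees=True)\ndef tool/' plan.py
python3 - <<'E'
from plan import *
o=get_obs();print(o['q'].round(2))
m=camera_model("wrist");cv2.imwrite("pics/w7.png",camera("wrist"))
p,Q=cur();S=(.4669,-.0225,.003);Rs=scoopR(96.8)
p1,R1=tool(S,Rs,0);rows(p,Q,p1,R1,1,-0.2)
E
```

```text
time_s: 7.52
eef_pos: [0.4855, -0.1532, 0.1577]
eef_rot: [0.839, -0.427, -0.284, 0.18]
wrist_force: [-0.1, -0.1, -0.3]
opening: 0.603
time_s: 8.18
eef_pos: [0.4856, -0.1532, 0.1577]
eef_rot: [0.875, -0.462, 0.143, -0.042]
wrist_force: [-0.9, -0.4, -0.7]
opening: 0.598
time_s: 8.85
eef_pos: [0.4856, -0.1532, 0.1577]
eef_rot: [0.705, -0.388, 0.537, -0.254]
wrist_force: [0.2, -0.4, 0.1]
opening: 0.606
time_s: 9.18
eef_pos: [0.4855, -0.1535, 0.1576]
eef_rot: [0.649, -0.361, 0.603, -0.29]
wrist_force: [-0.1, 0.5, 1.0]
opening: 0.599
[-0.78  0.39  1.63  0.37  1.62  0.59]
[-1.3,138.7,-4.0,-0.51,0.36,-0.0,-0.2],
```

View pics/w7.png

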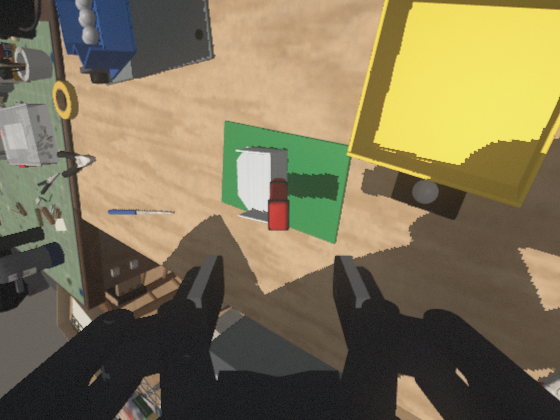

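```bash
python3 -m jog '[[-1.3,22,-4,-0.5,0.4,0,-0.2],[0,25,0,0,0,0,-0.2],[0,25,0,0,0,0,-0.2],[0,25,0,0,0,0,-0.2],[0,22,0,0,0,0,-0.2],[0,19.5,0,0,0,0,-0.2],[0,0,0,0,0,0,-0.2],[0,0,0,0,0,0,-0.2]]';
python3 - <<'E'
from plan import *
m=camera_model("wrist");cv2.imwrite("pics/w8.png",camera("wrist"))
cv2.imwrite("pics/d8.png",cv2.resize(camera("side")[150:290,250:410],None,fx=5,fy=4,interpolation=2))
p,Q=cur();S=(.4669,-.0225,.003);Rs=scoopR(96.8)
p1,R1=tool(S,Rs,0);rows(p,Q,p1,R1,1,-0.2)
E
```

```text
time_s: 9.9
eef_pos: [0.4714, -0.074, 0.0445]
eef_rot: [0.645, -0.363, 0.608, -0.288]
wrist_force: [0.4, 0.1, 0.1]
opening: 0.594
[-1.0,1.9,0.4,-0.09,-0.13,0.06,-0.2],
```

View pics/w8.png

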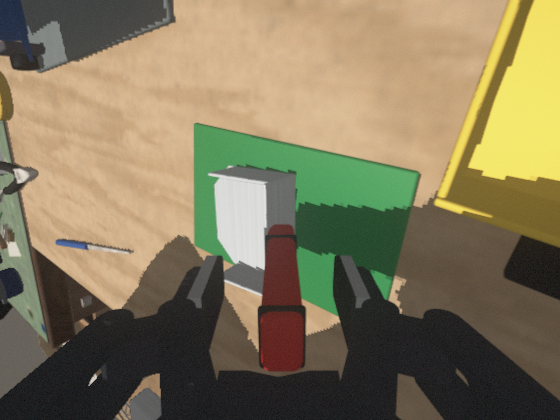

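View pics/d8.png

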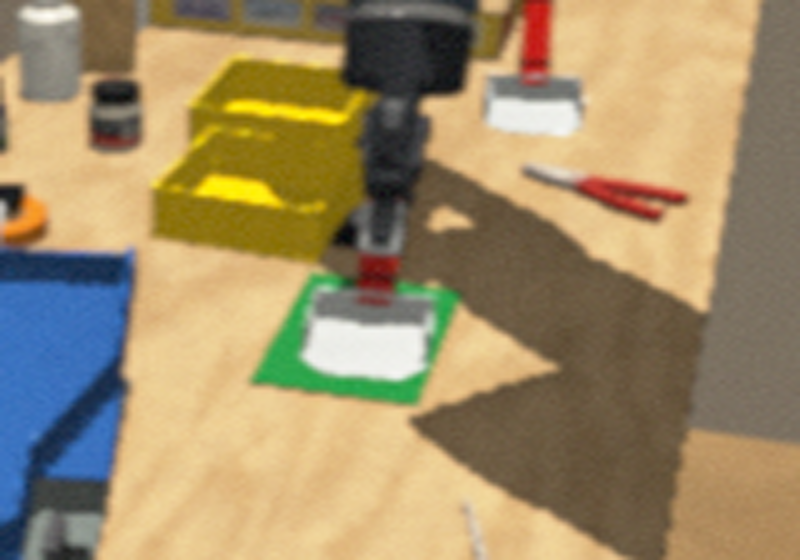

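```bash
python3 -m jog '[[-0.8,1.5,0,0,0,0,0.3],[0,0,0,0,0,0,0.6],[0,0,0,0,0,0,1],[0,0,0,0,0,0,1],[0,0,0,0,0,0,1],[0,0,0,0,0,0,1],[0,0,0,0,0,0,1]]';
python3 - <<'E'
from plan import *
m=camera_model("wrist");cv2.imwrite("pics/w9.png",camera("wrist"));np.save("w9.npy",m["pose"])
p,Q=cur();print(p,Q.as_quat(),get_obs()["wrist_force"],get_obs()["torque"])
S=(.4669,-.0225,.003);Rs=scoopR(96.8)
p1,R1=tool(S,Rs,0);rows(p,Q,p1,R1,1,-0.2)
E
```

```text
time_s: 10.58
eef_pos: [0.4721, -0.0736, 0.0443]
eef_rot: [0.645, -0.362, 0.608, -0.29]
wrist_force: [-0.1, -1.6, 3.3]
opening: 0.154
[ 0.47206546 -0.07356548  0.04426992] [-0.36225078  0.60776439 -0.28959973  0.64461525] [-0.2142671  -1.33411611  4.70207948] [ 0.01902905 -0.08661569  0.04081754]
[0.1,-0.6,0.9,-0.06,-0.2,-0.01,-0.2],
```

View pics/w9.png

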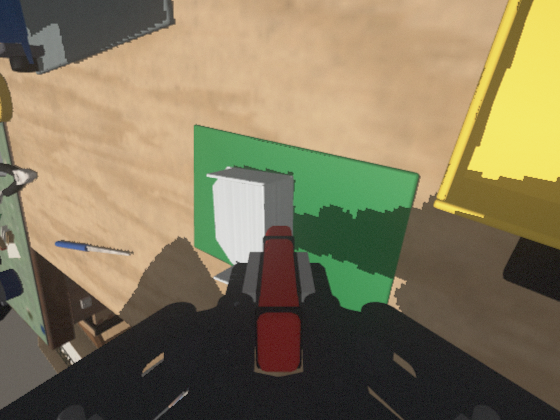

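```bash
python3 - <<'E'
from plan import *
im=cv2.imread("pics/w9.png")
cv2.imwrite("pics/z10.png",cv2.resize(im[155:295,190:310],None,fx=6,fy=4.2,interpolation=2))
m=camera_model("wrist");S=(.4669,-.0225,.003);Rs=scoopR(96.8)
for q in [(33,20,0),(33,-20,0),(13,34,24),(13,-34,24),(-33,-34,28),(-34,-35,0),(14,-35,0)]: 
    u=proj(m,np.array(S)+Rs.apply(np.array(q)/1000));print(q,u.round(1),((u-[190,155])*[6,4.2]).round())
E
```

```text
(33, 20, 0) [215.5 237.2] [153. 345.]
(33, -20, 0) [212.  183.8] [132. 121.]
(13, 34, 24) [212.2 275.7] [133. 507.]
(13, -34, 24) [205.  173.3] [90. 77.]
(-33, -34, 28) [262.6 185.3] [436. 127.]
(-34, -35, 0) [294. 174.] [624.  80.]
(14, -35, 0) [231.4 165.2] [249.  43.]
```

View pics/z10.png

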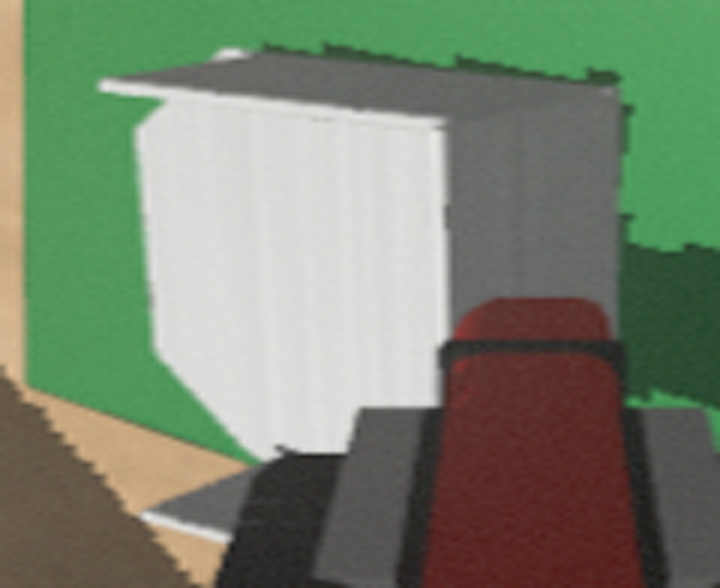

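```bash
python3 - <<'E'
from plan import *
from scipy.optimize import least_squares
m=camera_model("wrist")
obs=[((33,20,0),155,350),((33,-20,0),135,128),((13,34,24),142,515),((13,-34,24),98,82),((-33,-34,28),445,122),((-34,-35,0),618,90),((14,-35,0),245,50)]
w=lambda a,q:np.array([a[0],a[1],.003])+scoopR(a[2]).apply(np.array(q)/1000)
f=lambda a:np.concatenate([proj(m,w(a,q))-[190+u/6,155+v/4.2] for q,u,v in obs])
r=least_squares(f,[.4678,-.0251,97.5],x_scale=[.01,.01,1],loss='soft_l1');a=r.x;print(a,f(a).reshape(-1,2).round(1))
p,Q=cur();Rs=scoopR(a[2]);ps=np.array([a[0],a[1],.003])
Rts=Q.inv()*Rs; t=Q.inv().apply(ps-p)
n,_=(0,0);print("nominal",(TS.inv()).apply(-(G+np.array([-s,0,c])*(-.0187))),"meas",t, np.degrees((TS*Rts).as_rotvec()))
np.savez("grasp.npz",t=t,q=Rts.as_quat())
E
```

```text
[ 4.66248236e-01 -2.31674433e-02  9.74616901e+01] [[ 0.5  0.5]
 [ 0.  -0.1]
 [-0.3 -0.3]
 [-1.   0.2]
 [-1.2  1.9]
 [ 1.2 -1.9]
 [ 0.9 -0.3]]
nominal [-1.85031459e-02  6.38401938e-02  3.74171899e-18] meas [-1.78742804e-02  6.29087739e-02  6.73417406e-05] [-0.06903568  0.01149297  0.85760884]
```

```bash
cat >> plan.py <<'E'
g=np.load("grasp.npz");TG=g["t"];RG=R.from_quat(g["q"])
def tool2(ps,Rs): 
    Rt=Rs*RG.inv();return np.array(ps)-Rt.apply(TG),Rt
def scoop_now():
    p,Q=cur();return p+Q.apply(TG),Q*RG
PO=np.array([.6342,.1630,0]);PY=102.85
def panframe(th): # th rad
    RC=R.from_euler('z',PY,degrees=True)
    e=PO+RC.apply([.105-.004*np.sin(th),0,.016-.004*np.cos(th)])
    return e,RC*R.from_euler('y',th)
def scoop_in_pan(lip,pitch,th,yaw=0):
    """lip-mid position in pan frame (mm), pitch (deg, + nose up relative to the pan floor)"""
    e,Rp=panframe(th);Rs=Rp*R.from_euler('ZY',[yaw,-pitch],degrees=True)
    lw=e+Rp.apply(np.array(lip)/1000);return lw-Rs.apply([.033,0,0]),Rs
def in_pan(ps,Rs,th):
    e,Rp=panframe(th);l=ps+Rs.apply([.033,0,0]);d=Rp.inv()*Rs
    return Rp.inv().apply(l-e)*1000, d.as_euler('ZYX',degrees=True)*[1,-1,1]
E
python3 - <<'E'
from plan import *
from scipy.optimize import least_squares
S,D=camera_model("scene"),camera_model("side")
def kn(a):
    e,Rp=panframe(a);return e+Rp.apply([-.255,0,.024])
for nm,m,u in [("s",S,(269.5,169.2)),("d",D,(249.4,198.6))]:
    for th in (.36,.38,.40,.42): print(nm,th,proj(m,kn(th)).round(1),u)
print(tri([(S,269.5,169.2),(D,249.4,198.6)]),kn(.4))
# far-wall corners predicted
im=cv2.imread("pics/b5.png")
e,Rp=panframe(.40)
for q in [(0,24,0),(0,-24,0),(-15,39,0),(-15,-39,0),(-60,39,0),(-60,-39,0),(-60,39,33),(-60,-39,33),(1,24,39),(1,-24,39),(-210,75,33),(-210,-75,33)]:
    u=(proj(D,e+Rp.apply(np.array(q)/1000))-[190,190])*5
    cv2.circle(im,tuple(int(x) for x in u),3,(0,255,255),-1)
cv2.imwrite("pics/b5m.png",im)
im=cv2.imread("pics/a5.png")
for q in [(0,24,0),(0,-24,0),(-15,39,0),(-15,-39,0),(-60,39,0),(-60,-39,0),(-60,39,33),(-60,-39,33),(1,24,39),(1,-24,39),(-210,75,33),(-210,-75,33)]:
    u=(proj(S,e+Rp.apply(np.array(q)/1000))-[180,120])*6
    cv2.circle(im,tuple(int(x) for x in u),3,(0,255,255),-1)
cv2.imwrite("pics/a5m.png",im)
E
```

```text
s 0.36 [270.6 171. ] (269.5, 169.2)
s 0.38 [269.8 169.4] (269.5, 169.2)
s 0.4 [269.1 167.9] (269.5, 169.2)
s 0.42 [268.2 166.3] (269.5, 169.2)
d 0.36 [248.8 199.2] (249.4, 198.6)
d 0.38 [248.6 198.1] (249.4, 198.6)
d 0.4 [248.4 197. ] (249.4, 198.6)
d 0.42 [248.2 195.9] (249.4, 198.6)
[0.66019847 0.04243333 0.12928975] [0.661351   0.04397528 0.1337229 ]
```

View pics/b5m.png

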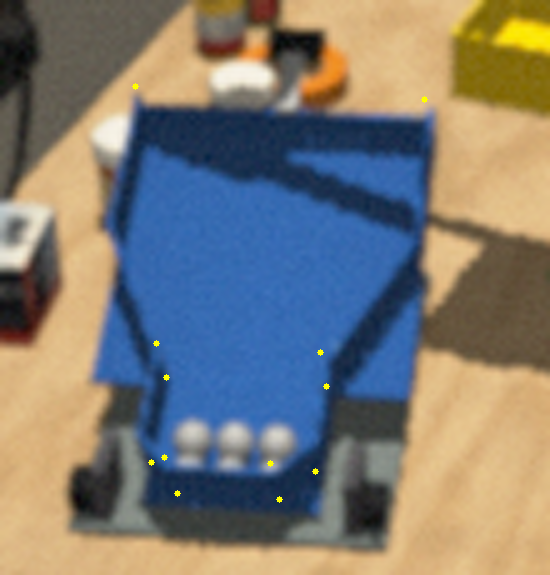

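View pics/a5m.png

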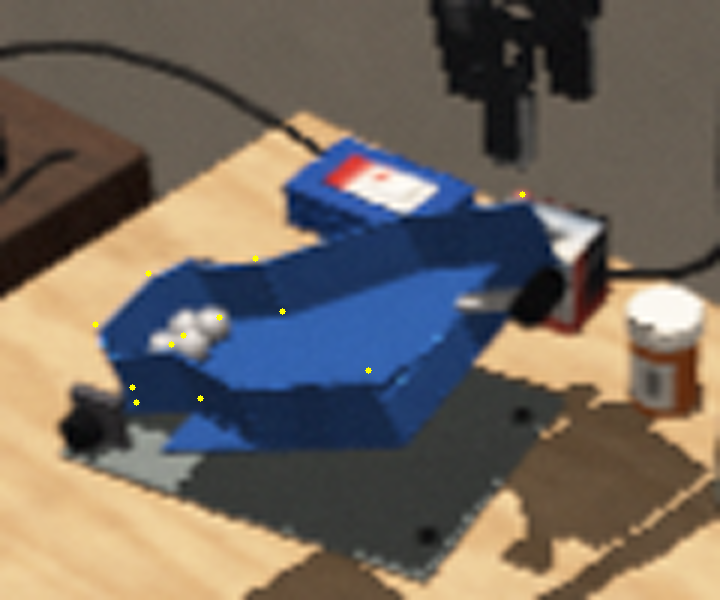

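```bash
python3 - <<'E'
from plan import *
p,Q=cur()
ps,Rs=scoop_now();print(ps)
ps1=ps+[0,0,.16];p1,R1=tool2(ps1,Rs)
a=rows(p,Q,p1,R1,7,1)
ps2,Rs2=scoop_in_pan((-80,0,65),0,.39);print(ps2)
p2,R2=tool2(ps2,Rs2);print(p2,np.degrees((a[1].inv()*R2).as_rotvec()))
rows(*a,p2,R2,10,1)
E
```

```text
[ 0.46624824 -0.02316744  0.003     ]
[-13.1,-18.7,-0.0,0.0,0.0,0.0,1],[-13.1,-18.7,-0.1,0.0,0.0,0.0,1],[-13.1,-18.8,0.0,0.0,0.0,-0.0,1],[-13.2,-18.7,-0.0,0.0,0.0,0.0,1],[-13.1,-18.7,-0.0,0.0,0.0,0.0,1],[-13.1,-18.7,-0.1,0.0,0.0,0.0,1],[-13.1,-18.7,0.0,0.0,0.0,0.0,1],
[0.6289343  0.1860838  0.11538074]
[0.63512179 0.15546584 0.17283737] [ -1.90250141  -5.12961688 -22.31697233]
[-15.3,14.5,18.8,-0.19,-0.51,-2.23,1],[-15.7,13.9,19.1,-0.19,-0.52,-2.23,1],[-16.0,13.2,19.2,-0.19,-0.51,-2.24,1],[-16.4,12.5,19.4,-0.19,-0.51,-2.23,1],[-16.7,11.7,19.5,-0.19,-0.51,-2.23,1],[-16.9,11.1,19.8,-0.19,-0.52,-2.23,1],[-17.2,10.3,20.0,-0.19,-0.51,-2.23,1],[-17.4,9.6,20.1,-0.19,-0.51,-2.23,1],
[-17.6,8.8,20.4,-0.19,-0.52,-2.24,1],[-17.7,8.1,20.5,-0.19,-0.51,-2.23,1],
```

```bash
python3 -m jog '[[-6,-8,0,0,0,0,1],[-13,-19,0,0,0,0,1],[-13,-19,0,0,0,0,1],[-13,-19,0,0,0,0,1],[-13,-19,0,0,0,0,1],[-13,-19,0,0,0,0,1],[-13,-19,0,0,0,0,1],[-8,-10,0,0,0,0,1]]';python3 -m jog '[[-15,14,19,-0.2,-0.5,-2.2,1],[-16,14,19,-0.2,-0.5,-2.2,1],[-16,13,19,-0.2,-0.5,-2.2,1],[-16,12,19,-0.2,-0.5,-2.2,1],[-17,12,20,-0.2,-0.5,-2.2,1],[-17,11,20,-0.2,-0.5,-2.2,1],[-17,10,20,-0.2,-0.5,-2.2,1],[-17,10,20,-0.2,-0.5,-2.2,1]]';python3 -m jog '[[-18,9,20,-0.2,-0.5,-2.2,1],[-18,8,20,-0.2,-0.5,-2.2,1],[0,0,0,0,0,0,1],[0,0,0,0,0,0,1]]'
python3 - <<'E'
from plan import *
m=camera_model("wrist");cv2.imwrite("pics/w11.png",camera("wrist"));np.save("w11.npy",m["pose"])
cv2.imwrite("pics/d11.png",cv2.resize(camera("side")[150:310,180:300],None,fx=5,fy=3.7,interpolation=2))
print(in_pan(*scoop_now(),.39),get_obs()["q"].round(2))
E
```

```text
time_s: 11.3
eef_pos: [0.4725, -0.074, 0.2073]
eef_rot: [0.645, -0.363, 0.607, -0.29]
wrist_force: [0.8, -0.5, -2.2]
opening: 0.154
time_s: 11.97
eef_pos: [0.6028, 0.1101, 0.1798]
eef_rot: [0.608, -0.471, 0.526, -0.363]
wrist_force: [0.1, -0.0, -1.6]
opening: 0.153
time_s: 12.3
eef_pos: [0.6335, 0.1571, 0.1731]
eef_rot: [0.597, -0.496, 0.504, -0.379]
wrist_force: [-0.4, -0.6, -1.3]
opening: 0.158
(array([-80.24919486,   2.09718859,  65.88145641]), array([0.05831127, 0.36961911, 0.2723637 ])) [-0.05  0.41  1.45  0.23  1.34  1.25]
```

View pics/w11.png

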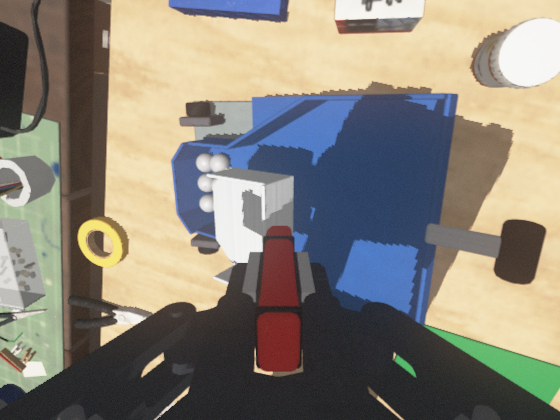

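View pics/d11.png

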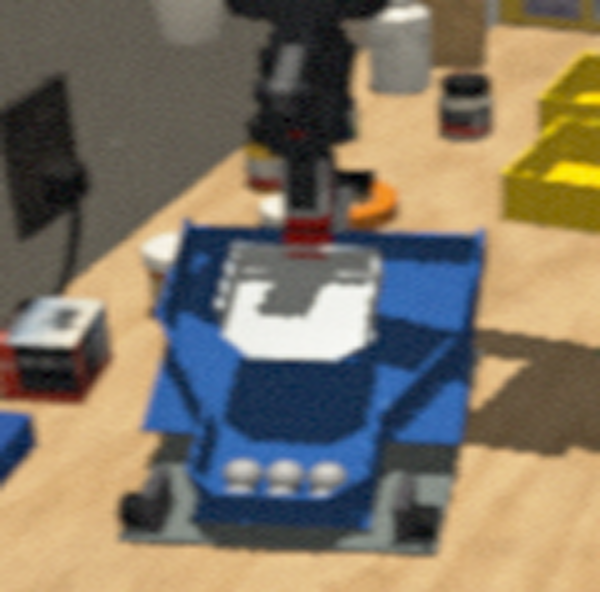

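```bash
python3 - <<'E'
from plan import *
im=cv2.imread("pics/w11.png")
cv2.imwrite("pics/z12.png",cv2.resize(im[85:260,160:320],None,fx=5,fy=3.4,interpolation=2))
cv2.imwrite("pics/z13.png",cv2.resize(im[85:330,300:560],None,fx=3,fy=2.4,interpolation=2))
E
```

```text
(no output)
```

View pics/z12.png

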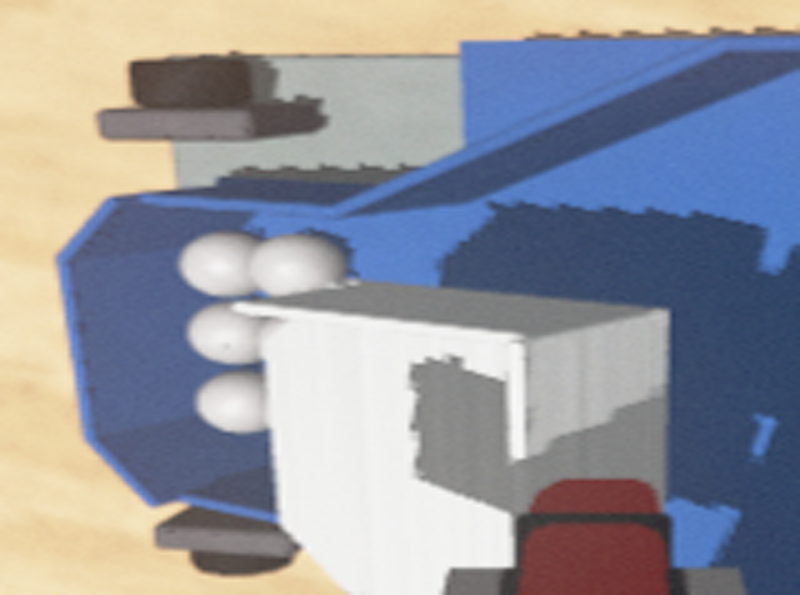

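View pics/z13.png

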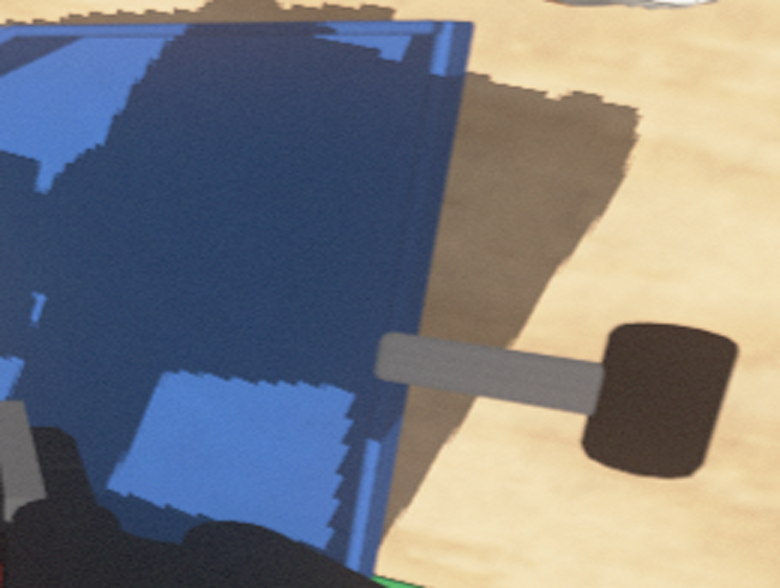

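```bash
cat > fitpan.py <<'E'
from plan import *
from scipy.optimize import least_squares
m=camera_model("wrist");m["pose"]=np.load("w11.npy")
a=lambda u,v:(160+u/5,85+v/3.4)
b=lambda u,v:(300+u/3,85+v/2.4)
obs=[((-13.8,-42,39),a(112,200)),((3,-25.2,39),a(60,258)),((3,25.2,39),a(85,438)),((-13.8,42,39),a(155,505)),((-60,-39,33),a(342,214)),((-130,-77,33),a(727,41)),((-255,0,24),b(660,400)),((-9,0,9),a(228,333)),((-9,18,9),a(235,402)),((-9,-18,9),a(222,265))]
def fr(P):
    RC=R.from_euler('z',P[2],degrees=True);th=P[3]
    e=np.array([P[0],P[1],0])+RC.apply([.105-.004*np.sin(th),0,.016-.004*np.cos(th)]);return e,RC*R.from_euler('y',th)
def f(P):
    e,Rp=fr(P);return np.concatenate([proj(m,e+Rp.apply(np.array(q)/1000))-u for q,u in obs])
r=least_squares(f,[.6342,.163,102.85,.39],x_scale=[.01,.01,1,.02],loss='soft_l1');print(r.x.round(4));print(f(r.x).reshape(-1,2).round(1))
E
python3 fitpan.py
```

```text
[  0.6331   0.162  102.4302   0.3837]
[[-0.4 -1.7]
 [-0.8 -0.8]
 [-0.4  0.2]
 [-0.7  1.1]
 [-0.9  1.1]
 [ 0.4  0.2]
 [-0.1 -0.3]
 [ 2.1  0. ]
 [ 1.9 -2.3]
 [ 2.   1.4]]
```

```bash
sed -i '/^((-9/d; s/,((-9,0,9).*$/]/' fitpan.py; python3 fitpan.py; sed -i 's/^PO=.*/PO=np.array([.6331,.1620,0]);PY=102.43;TH=.384/' plan.py; python3 - <<'E'
from plan import *
print(in_pan(*scoop_now(),TH))
E
```

```text
[  0.6332   0.1616 102.5015   0.3873]
[[-0.2 -1.6]
 [-0.5 -0.7]
 [-0.1  0.2]
 [-0.4  1.2]
 [-0.8  1.2]
 [ 0.3  0.1]
 [ 0.7 -0. ]]
(array([-79.2061579 ,   1.20573107,  66.63267751]), array([0.44779321, 0.02514969, 0.11536989]))
```

```bash
sed -i 's/^PO=.*/PO=np.array([.6332,.1617,0]);PY=102.47;TH=.386/' plan.py; python3 - <<'E'
from plan import *
p,Q=cur();print(in_pan(*scoop_now(),TH))
p1,R1=tool2(*scoop_in_pan((-70,0,4),-2,TH))
rows(p,Q,p1,R1,1,1)
e,Rp=panframe(TH);print("pan axes in tool x,z:",R1.inv().apply(Rp.apply([1,0,0])).round(3),R1.inv().apply(Rp.apply([0,0,1])).round(3))
E
```

```text
(array([-79.03912306,   1.20017753,  66.59286254]), array([0.41070086, 0.13985057, 0.12953336]))
[25.6,54.8,0.6,0.37,0.25,-2.14,1],
pan axes in tool x,z: [-0.838  0.545 -0.015] [-0.545 -0.839 -0.001]
```

```bash
python3 -m jog '[[4,9,0.6,0.4,0.2,-2.1,1],[5,10,0,0,0,0,1],[5,10,0,0,0,0,1],[5,10,0,0,0,0,1],[4,9,0,0,0,0,1],[2.6,6.8,0,0,0,0,1],[0,0,0,0,0,0,1],[0,0,0,0,0,0,1]]'
python3 - <<'E'
from plan import *
print(in_pan(*scoop_now(),TH),get_obs()["wrist_force"])
m=camera_model("wrist");cv2.imwrite("pics/w14.png",camera("wrist"))
p,Q=cur();p1,R1=tool2(*scoop_in_pan((-70,0,0),-2,TH));rows(p,Q,p1,R1,1,1)
E
```

```text
time_s: 13.07
eef_pos: [0.6379, 0.1408, 0.1147]
eef_rot: [0.59, -0.501, 0.495, -0.394]
wrist_force: [0.0, -0.2, -1.3]
opening: 0.156
(array([-72.03140464,  -0.99715183,   3.69526242]), array([-0.03577461, -1.94741526, -0.07387401])) [ 0.02276955 -0.21307176 -1.34595739]
[0.5,4.9,-1.5,-0.16,0.04,-0.03,1],
```

View pics/w14.png

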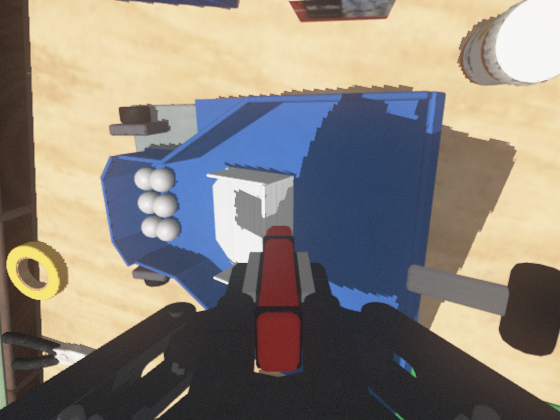

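```bash
python3 -m jog '[[0.3,1.5,-1.3,0,0,0,1],[0.5,1.2,0,0,0,0,1],[0,0,0,0,0,0,1],[0,0,0,0,0,0,1]]'
python3 - <<'E'
from plan import *
print(in_pan(*scoop_now(),TH),get_obs()["wrist_force"])
E
python3 -m jog '[[0.5,0.8,0,0,0,0,1],[0,0,0,0,0,0,1],[0,0,0,0,0,0,1]]'
python3 - <<'E'
from plan import *
print(in_pan(*scoop_now(),TH),get_obs()["wrist_force"])
E
```

```text
time_s: 13.45
eef_pos: [0.6372, 0.1407, 0.113]
eef_rot: [0.591, -0.501, 0.494, -0.394]
wrist_force: [-0.0, 0.2, -1.8]
opening: 0.154
(array([-71.36547798,  -0.33112078,   2.07986853]), array([-0.04194397, -1.99232579, -0.19136541])) [-0.01464965  0.16575875 -1.75314511]
time_s: 13.7
eef_pos: [0.6372, 0.1403, 0.1119]
eef_rot: [0.591, -0.501, 0.495, -0.394]
wrist_force: [0.0, -0.4, -1.2]
opening: 0.155
(array([-71.31807108,  -0.24774221,   0.92570055]), array([-0.04215735, -1.98177428, -0.17122523])) [ 0.03621518 -0.35615371 -1.15305406]
```

```bash
for i in 1; do python3 -m jog '[[0.5,0.8,0,0,0,0,1],[0,0,0,0,0,0,1],[0,0,0,0,0,0,1]]'; python3 -m jog '[[0.5,0.8,0,0,0,0,1],[0,0,0,0,0,0,1],[0,0,0,0,0,0,1]]'; done
python3 - <<'E'
from plan import *
print(in_pan(*scoop_now(),TH),get_obs()["wrist_force"])
E
```

```text
time_s: 13.95
eef_pos: [0.6375, 0.1403, 0.1114]
eef_rot: [0.591, -0.501, 0.495, -0.394]
wrist_force: [-0.4, 2.0, 2.2]
opening: 0.154
time_s: 14.2
eef_pos: [0.6377, 0.1401, 0.1109]
eef_rot: [0.591, -0.501, 0.495, -0.394]
wrist_force: [-1.4, 3.0, 5.6]
opening: 0.158
(array([-7.11688206e+01, -7.58704706e-01, -3.08520195e-03]), array([-0.06767471, -1.93458135, -0.22372704])) [-1.40134143  3.01050663  5.60683859]
```

```bash
python3 -m jog '[[-3.5,1.8,-0.6,0,0,0,1],[-4,2.6,0,0,0,0,1],[-4,2.6,0,0,0,0,1],[-4,2.6,0,0,0,0,1],[-4,2.6,0,0,0,0,1],[-4,2.6,0,0,0,0,1],[0,0,0,0,0,0,1]]'
python3 - <<'E'
from plan import *
print(in_pan(*scoop_now(),TH),get_obs()["wrist_force"])
m=camera_model("wrist");cv2.imwrite("pics/w15.png",camera("wrist"))
E
```

```text
time_s: 14.78
eef_pos: [0.6315, 0.1662, 0.1001]
eef_rot: [0.591, -0.501, 0.495, -0.393]
wrist_force: [-1.0, 3.6, 4.9]
opening: 0.154
(array([-42.20010975,  -0.26523431,   0.0806778 ]), array([-0.02629673, -1.92226143, -0.2097222 ])) [-1.04035307  3.55005259  4.86628446]
```

View pics/w15.png

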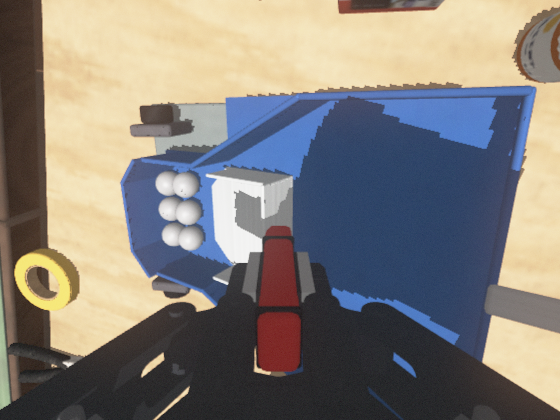

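```bash
python3 -m jog '[[-2.5,1.6,0,0,0,0,1],[-2.5,1.6,0,0,0,0,1],[-2.5,1.6,0,0,0,0,1],[-2.5,1.6,0,0,0,0,1],[-2.5,1.6,0,0,0,0,1],[-2.5,1.6,0,0,0,0,1],[-2.5,1.6,0,0,0,0,1],[0,0,0,0,0,0,1]]'
python3 - <<'E'
from plan import *
print(in_pan(*scoop_now(),TH),get_obs()["wrist_force"])
m=camera_model("wrist");cv2.imwrite("pics/w16.png",camera("wrist"))
E
```

```text
time_s: 15.5
eef_pos: [0.6282, 0.1842, 0.0928]
eef_rot: [0.591, -0.501, 0.494, -0.394]
wrist_force: [0.3, 2.6, 4.3]
opening: 0.156
(array([-22.56128796,  -0.98853206,   0.13539966]), array([-0.07153828, -1.96579931, -0.23150299])) [0.27082344 2.62035003 4.3454574 ]
```

View pics/w16.png

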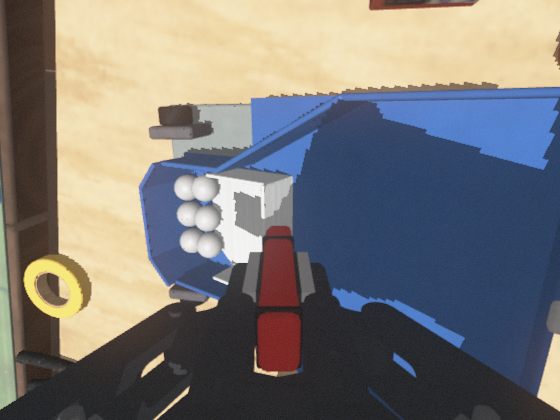

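```bash
python3 -m jog '[[-2.5,1.6,-0.8,0,0,0,1],[-2.5,1.6,0,0,0,0,1],[-2.5,1.6,0,0,0,0,1],[-2.5,1.6,0,0,0,0,1],[-2.5,1.6,0,0,0,0,1],[-1.7,1.1,0,0,0,0,1],[0,0,0,0,0,0,1]]'
python3 - <<'E'
from plan import *
print(in_pan(*scoop_now(),TH),get_obs()["wrist_force"])
m=camera_model("wrist");i=camera("wrist");cv2.imwrite("pics/w17.png",i)
cv2.imwrite("pics/z17.png",cv2.resize(i[130:330,140:320],None,fx=4.4,fy=3,interpolation=2))
E
```

```text
time_s: 16.13
eef_pos: [0.6244, 0.1991, 0.0865]
eef_rot: [0.591, -0.501, 0.494, -0.394]
wrist_force: [0.7, 2.8, 4.6]
opening: 0.159
(array([-5.97625795, -0.50921741,  0.14765216]), array([-0.07996111, -1.98392529, -0.23319773])) [0.71575206 2.79838822 4.62159734]
```

View pics/z17.png

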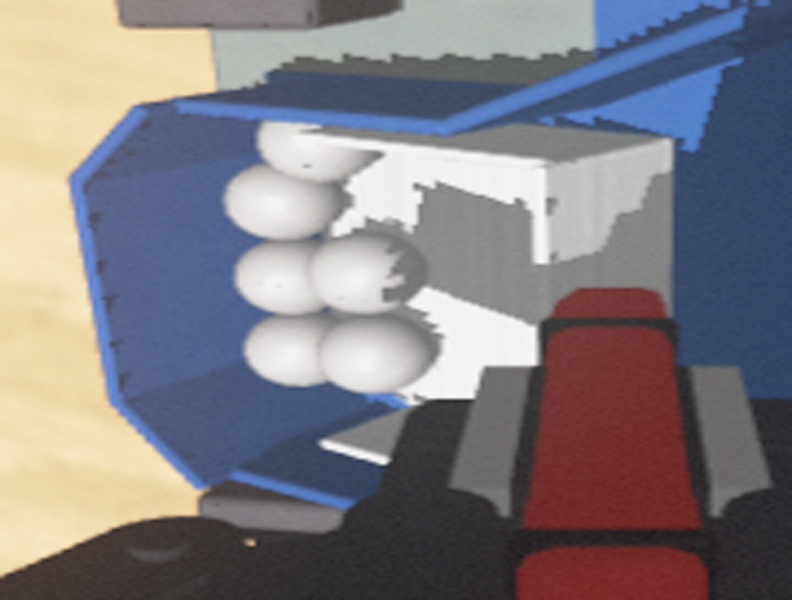

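```bash
python3 - <<'E'
from plan import *
m=camera_model("wrist");ps,Rs=scoop_now()
def onplane(u,v,z):
    o,d=ray(m,u,v);o2=Rs.inv().apply(o-ps)*1000;d2=Rs.inv().apply(d);return (o2+d2*(z-o2[2])/d2[2]).round(1)
for n,u,v in [("A",316,141),("r1",283,201),("r1",288,273),("r1",298,350),("r2",368,274),("r2",380,352)]:
    print(n,onplane(140+u/4.4,130+v/3,10),onplane(140+u/4.4,130+v/3,12))
e,Rp=panframe(TH)
print("corner cut of pan in scoop frame:",[Rs.inv().apply(e+Rp.apply(np.array(q)/1000)-ps).round(4)*1000 for q in [(0,-24,0),(-15,-39,0),(-60,-39,0)]])
E
```

```text
A [ 22.3 -29.1  10. ] [ 20.2 -29.7  12. ]
r1 [ 30.9 -14.4  10. ] [ 28.7 -15.2  12. ]
r1 [31.7  2.8 10. ] [29.5  1.8 12. ]
r1 [31.5 22.  10. ] [29.3 20.7 12. ]
r2 [14.3 -0.4 10. ] [12.3 -1.4 12. ]
r2 [13.3 18.  10. ] [11.3 16.7 12. ]
corner cut of pan in scoop frame: [array([ 39. , -23.5,  -0. ]), array([ 24. , -38.5,  -0.6]), array([-21. , -38.6,  -2.2])]
```

```bash
python3 - <<'E'
from plan import *
p,Q=cur();print(in_pan(*scoop_now(),TH))
for pr,x in [(1,-5.5),(4,-5),(7,-4.5),(10,-4),(13,-4),(16,-4),(19,-4),(22,-4),(25,-4),(28,-4),(31,-4),(34,-4)]:
    z=max(0.5,66*np.sin(np.radians(pr))+1.5)
    p1,R1=tool2(*scoop_in_pan((x,-0.3,z),pr,TH)); p,Q=rows(p,Q,p1,R1,1,1)
E
```

```text
(array([-5.95003132, -0.49768676,  0.15436671]), array([-0.0830313 , -1.97258457, -0.22912286]))
[2.4,0.6,0.1,-0.27,0.09,2.97,1],
[1.8,-0.1,0.0,-0.04,0.02,3.0,1],
[1.7,0.2,0.1,-0.04,0.03,3.0,1],
[1.6,0.2,-0.0,-0.04,0.02,3.0,1],
[1.8,0.1,-0.0,-0.04,0.02,3.0,1],
[1.7,0.2,0.0,-0.03,0.02,3.0,1],
[1.7,0.4,0.0,-0.04,0.03,3.0,1],
[1.6,0.6,0.1,-0.04,0.02,3.0,1],
[1.5,0.7,-0.0,-0.04,0.02,3.0,1],
[1.6,0.9,-0.0,-0.04,0.03,3.0,1],
[1.5,1.1,-0.0,-0.04,0.02,3.0,1],
[1.6,1.3,0.0,-0.04,0.02,3.0,1],
```

```bash
python3 -m jog '[[1.2,0.3,0,-0.2,0.1,1.5,1],[1.2,0.2,0,0,0,1.5,1],[0.9,0,0,0,0,1.5,1],[0.9,0,0,0,0,1.5,1],[0.9,0.1,0,0,0,1.5,1],[0.8,0.1,0,0,0,1.5,1],[0.8,0.1,0,0,0,1.5,1],[0.8,0.1,0,0,0,1.5,1]]'
python3 - <<'E'
from plan import *
print(in_pan(*scoop_now(),TH),get_obs()["wrist_force"])
m=camera_model("wrist");i=camera("wrist");cv2.imwrite("pics/w18.png",i)
cv2.imwrite("pics/z18.png",cv2.resize(i[130:330,140:320],None,fx=4.4,fy=3,interpolation=2))
E
```

```text
time_s: 16.85
eef_pos: [0.6251, 0.1916, 0.0826]
eef_rot: [0.627, -0.447, 0.546, -0.329]
wrist_force: [0.5, 0.2, 0.1]
opening: 0.157
(array([-4.08015068,  0.59630562, 11.88947645]), array([-0.01010853, 10.09609181, -0.09705232])) [0.5489747  0.22207407 0.07476062]
```

View pics/z18.png

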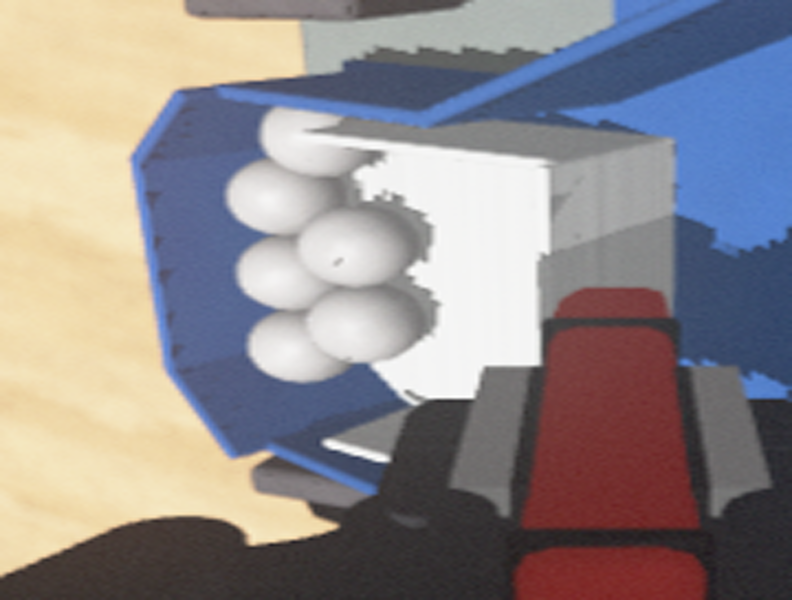

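```bash
python3 -m jog '[[0.7,0.1,0.5,0,0,1.5,1],[0.7,0.1,0,0,0,1.5,1],[0.8,0.1,0,0,0,1.5,1],[0.8,0.1,0,0,0,1.5,1],[0.9,0.2,0,0,0,1.5,1],[0.8,0.2,0,0,0,1.5,1],[0.8,0.3,0,0,0,1.5,1],[0.8,0.3,0,0,0,1.5,1]]'
python3 - <<'E'
from plan import *
print(in_pan(*scoop_now(),TH),get_obs()["wrist_force"])
m=camera_model("wrist");i=camera("wrist");cv2.imwrite("pics/w19.png",i)
cv2.imwrite("pics/z19.png",cv2.resize(i[130:330,140:320],None,fx=4.4,fy=3,interpolation=2))
E
```

```text
time_s: 17.57
eef_pos: [0.6267, 0.1872, 0.0787]
eef_rot: [0.658, -0.387, 0.59, -0.261]
wrist_force: [0.1, 0.3, -2.8]
opening: 0.157
(array([-3.36536125, -0.12043514, 25.817143  ]), array([ 1.11070623e-02,  2.21601411e+01, -3.00314195e-01])) [ 0.10444276  0.30519702 -2.79355056]
```

View pics/z19.png

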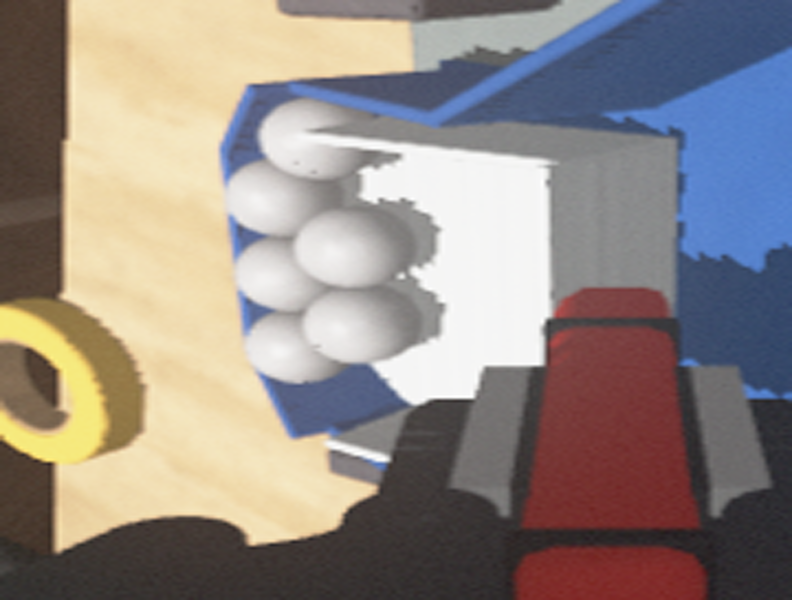

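```bash
python3 -m jog '[[0.8,0.3,0,0,0,1.5,1],[0.8,0.3,0,0,0,1.5,1],[0.8,0.4,0,0,0,1.5,1],[0.8,0.5,0,0,0,1.5,1],[0,0,0,0,0,0,1],[0,0,0,0,0,0,1],[0,0,0,0,0,0,1],[0,0,0,0,0,0,1]]'
python3 - <<'E'
from plan import *
print(in_pan(*scoop_now(),TH),get_obs()["wrist_force"])
m=camera_model("wrist");i=camera("wrist");cv2.imwrite("pics/w20.png",i)
cv2.imwrite("pics/z20.png",cv2.resize(i[130:330,140:320],None,fx=4.4,fy=3,interpolation=2))
E
```

```text
time_s: 18.28
eef_pos: [0.6268, 0.186, 0.0756]
eef_rot: [0.671, -0.357, 0.609, -0.227]
wrist_force: [-0.8, 2.5, -4.5]
opening: 0.156
(array([-3.1820686 ,  0.05256515, 31.98525669]), array([ 0.07387086, 27.99919283, -0.39828215])) [-0.84212396  2.46417074 -4.53846818]
```

View pics/z20.png

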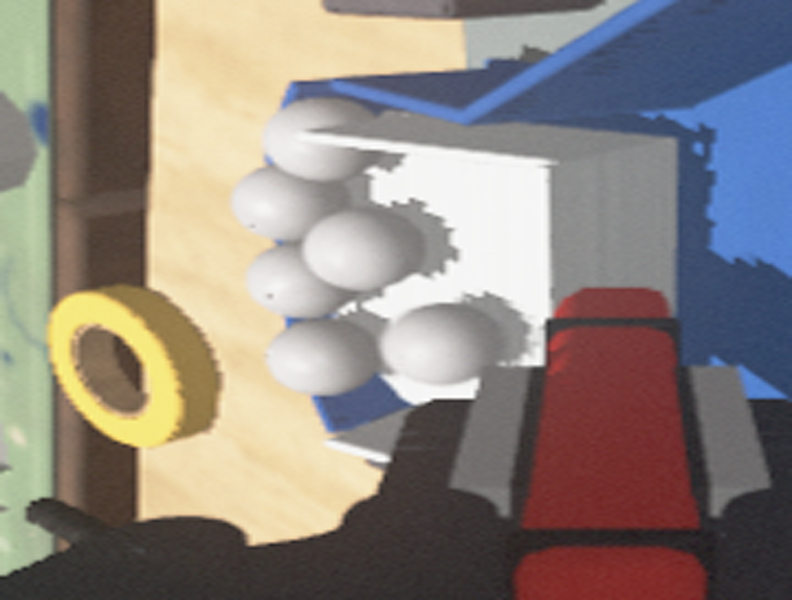

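```bash
python3 -m jog '[[0.8,0.5,0,0,0,1.5,1],[0.8,0.5,0,0,0,1.5,1],[0.8,0.5,0,0,0,1.5,1],[0.8,0.5,0,0,0,1.5,1],[0,0,0,0,0,0,1],[0,0,0,0,0,0,1],[0,0,0,0,0,0,1]]'
python3 - <<'E'
from plan import *
print(in_pan(*scoop_now(),TH),get_obs()["wrist_force"])
m=camera_model("wrist");i=camera("wrist");cv2.imwrite("pics/w21.png",i)
cv2.imwrite("pics/z21.png",cv2.resize(i[130:330,140:320],None,fx=4.4,fy=3,interpolation=2))
E
```

```text
time_s: 18.92
eef_pos: [0.6271, 0.1846, 0.0716]
eef_rot: [0.682, -0.324, 0.627, -0.192]
wrist_force: [-1.3, 3.8, -4.2]
opening: 0.156
(array([-3.78388386e+00,  1.67558432e-02,  3.75158925e+01]), array([ 0.0632843 , 34.00898007, -0.46261848])) [-1.27387596  3.82141619 -4.22011286]
```

View pics/z21.png

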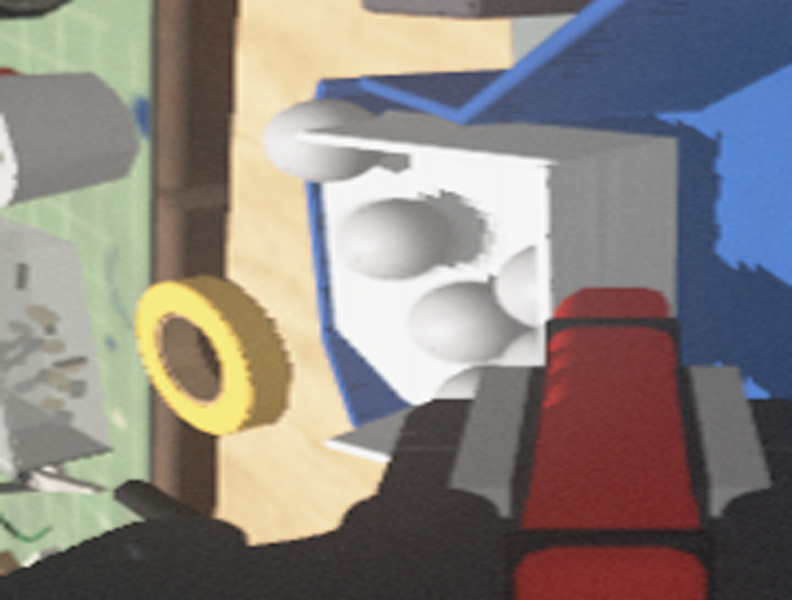

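```bash
python3 -m jog '[[-0.8,-0.5,0.3,0,0,-1.5,1],[-0.8,-0.5,0.6,0,0,-1.5,1],[-0.8,-0.5,0.7,0,0,-1.5,1],[-0.8,-0.5,0.7,0,0,-1.5,1],[0,0,0.7,0,0,0,1],[0,0,0.6,0,0,0,1],[0,0,0.3,0,0,0,1]]'
python3 - <<'E'
from plan import *
print(in_pan(*scoop_now(),TH),get_obs()["wrist_force"])
m=camera_model("wrist");i=camera("wrist");cv2.imwrite("pics/w22.png",i)
cv2.imwrite("pics/z22.png",cv2.resize(i[130:330,140:320],None,fx=4.4,fy=3,interpolation=2))
E
```

```text
time_s: 19.55
eef_pos: [0.6313, 0.1863, 0.0765]
eef_rot: [0.671, -0.357, 0.609, -0.228]
wrist_force: [-2.1, 1.3, -1.3]
opening: 0.158
(array([-4.0846896 , -4.42043287, 32.6534963 ]), array([ 0.07781402, 28.00208941, -0.47806368])) [-2.10403155  1.25110208 -1.27572051]
```

View pics/z22.png

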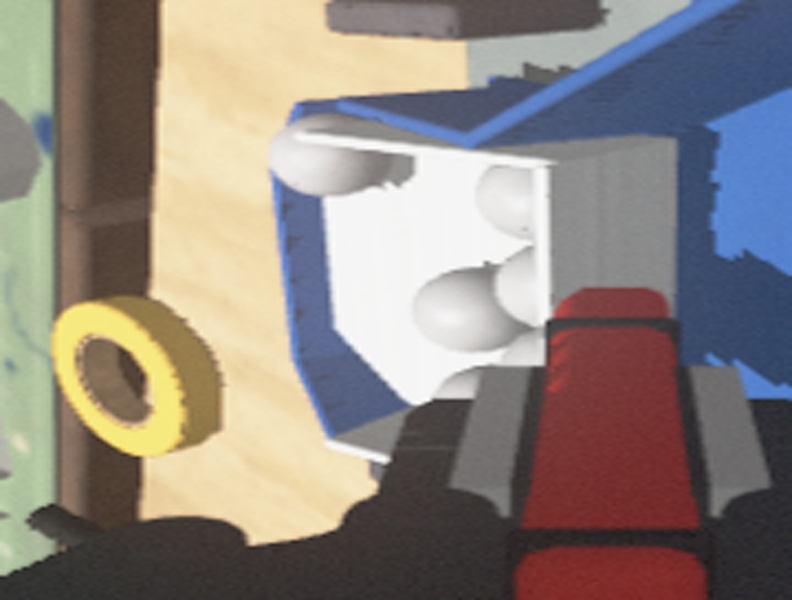

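```bash
python3 -m jog '[[0.8,0.3,0,0,0,1.5,1],[0.8,0.3,0,0,0,1.5,1],[0.8,0.4,0,0,0,1.5,1],[0.8,0.4,0,0,0,1.5,1],[0,0,0,0,0,0,1],[0,0,0,0,0,0,1]]'
python3 - <<'E'
from plan import *
print(in_pan(*scoop_now(),TH),get_obs()["wrist_force"])
m=camera_model("wrist");i=camera("wrist");cv2.imwrite("pics/w23.png",i)
cv2.imwrite("pics/z23.png",cv2.resize(i[130:330,140:320],None,fx=4.4,fy=3,interpolation=2))
E
```

```text
time_s: 20.1
eef_pos: [0.6304, 0.1848, 0.071]
eef_rot: [0.681, -0.324, 0.628, -0.192]
wrist_force: [-1.5, 4.1, -5.7]
opening: 0.155
(array([-4.05911503, -3.30315604, 36.91784224]), array([-4.50129016e-03,  3.41216023e+01, -3.31844747e-01])) [-1.46683405  4.13176685 -5.74158766]
```

View pics/z23.png

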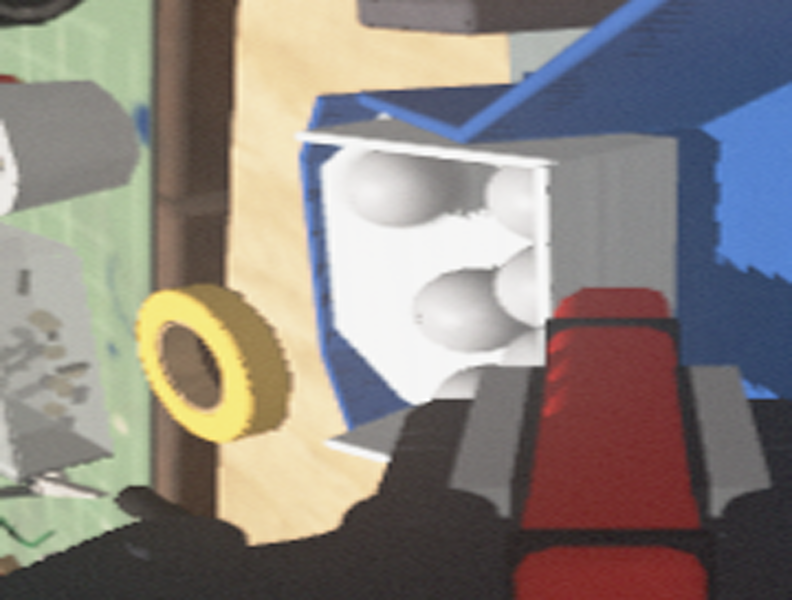

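```bash
python3 - <<'E'
from plan import *
p,Q=cur();print("up in tool",Q.inv().apply([0,0,1]).round(3),"pan -x",Q.inv().apply(panframe(TH)[1].apply([-1,0,0])).round(3))
E
```

```text
up in tool [-0.731 -0.682  0.002] pan -x [ 0.357 -0.934  0.015]
```

```bash
python3 -m jog '[[0,-1.0,-1,0,0,0,1],[-1.5,-1.5,-1,0,0,0,1],[-2.2,-2,-0.5,0,0,0,1],[-3,-2.8,0,0,0,0,1],[-4.4,-4.1,0,0,0,0,1],[-5.8,-5.5,0,0,0,0,1],[-7.3,-6.8,0,0,0,0,1],[-7.3,-6.8,0,0,0,0,1]]'
python3 - <<'E'
from plan import *
print(scoop_now()[0],in_pan(*scoop_now(),TH),get_obs()["wrist_force"])
E
```

```text
time_s: 20.82
eef_pos: [0.6296, 0.183, 0.1177]
eef_rot: [0.682, -0.324, 0.626, -0.193]
wrist_force: [-0.3, 0.0, -3.3]
opening: 0.156
[0.61816982 0.24002341 0.0876953 ] (array([-23.03550761,  -2.21025032,  79.33050692]), array([ 0.05522866, 33.94585449, -0.5960511 ])) [-0.25849083  0.04398946 -3.31195058]
```

```bash
python3 -m jog '[[-9,-9,0,0,0,0,1],[-10,-9,0,0,0,0,1],[-10,-9,0,0,0,0,1],[-9,-9,0,0,0,0,1],[-7,-7,0,0,0,0,1],[-4,-4,0,0,0,0,1],[0,0,0,0,0,0,1],[0,0,0,0,0,0,1]]'
python3 - <<'E'
from plan import *
ps,Rs=scoop_now();print(ps,get_obs()["wrist_force"],get_obs()["q"].round(2))
m=camera_model("wrist");i=camera("wrist");cv2.imwrite("pics/w24.png",i)
cv2.imwrite("pics/d24.png",cv2.resize(camera("side")[100:310,160:330],None,fx=4,fy=2.8,interpolation=2))
E
```

```text
time_s: 21.48
eef_pos: [0.6286, 0.1829, 0.1844]
eef_rot: [0.682, -0.324, 0.627, -0.192]
wrist_force: [-0.3, -0.1, -3.8]
opening: 0.157
[0.61707008 0.2398651  0.15444332] [-0.2582291  -0.08521906 -3.7748011 ] [-0.24  0.55  1.43  0.72  1.58  0.97]
```

View pics/w24.png

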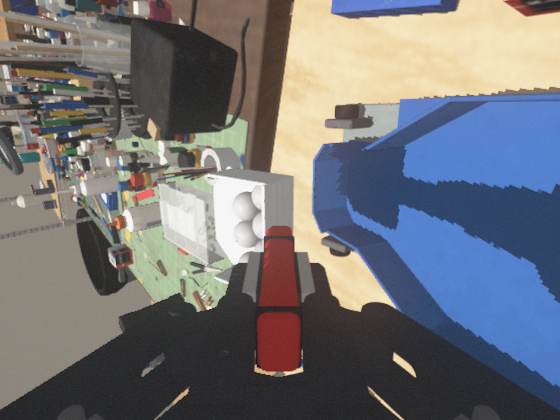

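View pics/d24.png

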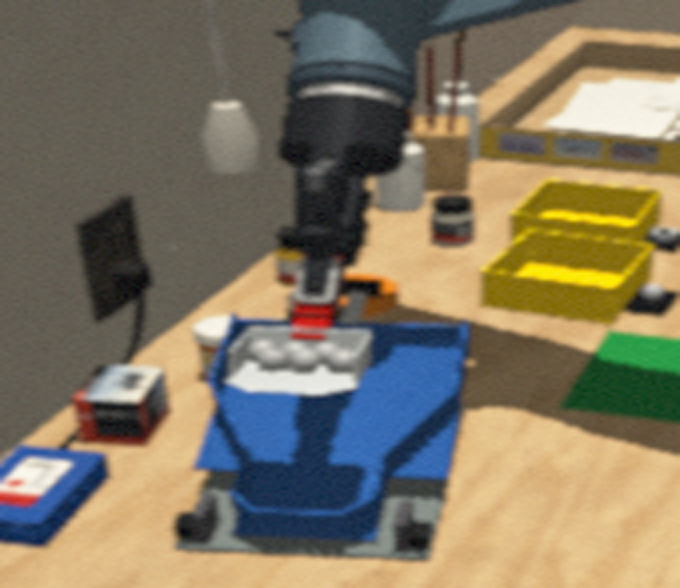

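```bash
python3 - <<'E'
from plan import *
p,Q=cur();ps,Rs=scoop_now();print(Rs.as_euler('ZYX',degrees=True))
up=np.array([0,0,.04]);d=np.array([.580,-.245,.18])-ps
print("up40",(Q.inv().apply([0,0,.04])*1000).round(1)); D=Q.inv().apply(d)*1000;print("move",D.round(1),(D/24).round(2))
S=camera_model("scene");print(pt(S,379,241,.06))
E
```

```text
[102.53980267 -11.92131859  -0.39659367]
up40 [-29.2 -27.3   0.1]
move [ 299.7 -360.  -133.5] [ 12.49 -15.    -5.56]
[ 0.67391852 -0.2989359   0.06      ]
```

```bash
python3 -m jog '[[-4,-4,0,0,0,0,1],[-7,-7,0,0,0,0,1],[-7,-7,0,0,0,0,1],[-4,-4,0,0,0,0,1],[3,-3.8,-1.4,0,0,0,1],[6,-7.5,-2.8,0,0,0,1],[9,-11,-4.2,0,0,0,1],[12.5,-15,-5.6,0,0,0,1]]'; python3 -m jog '[[12.5,-15,-5.6,0,0,0,1],[12.5,-15,-5.6,0,0,0,1],[12.5,-15,-5.6,0,0,0,1],[12.5,-15,-5.6,0,0,0,1],[12.5,-15,-5.6,0,0,0,1],[12.5,-15,-5.6,0,0,0,1],[12.5,-15,-5.6,0,0,0,1],[12.5,-15,-5.6,0,0,0,1]]'; python3 -m jog '[[12.5,-15,-5.6,0,0,0,1],[12.5,-15,-5.6,0,0,0,1],[12.5,-15,-5.6,0,0,0,1],[12.5,-15,-5.6,0,0,0,1],[9,-11,-4.2,0,0,0,1],[6,-7.5,-2.8,0,0,0,1],[3,-3.8,-1.4,0,0,0,1],[0,0,0,0,0,0,1]]'
python3 - <<'E'
from plan import *
ps,Rs=scoop_now();print(ps,Rs.as_euler('ZYX',degrees=True),get_obs()["wrist_force"],get_obs()["q"].round(2))
cv2.imwrite("pics/w25.png",camera("wrist"))
E
```

```text
time_s: 22.25
eef_pos: [0.624, 0.1314, 0.2182]
eef_rot: [0.682, -0.325, 0.627, -0.191]
wrist_force: [0.5, -0.7, -3.5]
opening: 0.159
time_s: 22.92
eef_pos: [0.6115, -0.0323, 0.2269]
eef_rot: [0.682, -0.324, 0.627, -0.192]
wrist_force: [0.9, 0.2, -2.6]
opening: 0.157
time_s: 23.58
eef_pos: [0.6034, -0.1415, 0.2336]
eef_rot: [0.682, -0.324, 0.627, -0.193]
wrist_force: [-0.2, 0.2, -2.8]
opening: 0.155
[ 0.5919383  -0.08451564  0.20368971] [102.48016215 -11.89555414  -0.49056109] [-0.15527199  0.17405651 -2.77734355] [-0.68  0.64  1.19  0.53  1.95  0.73]
```

View pics/w25.png

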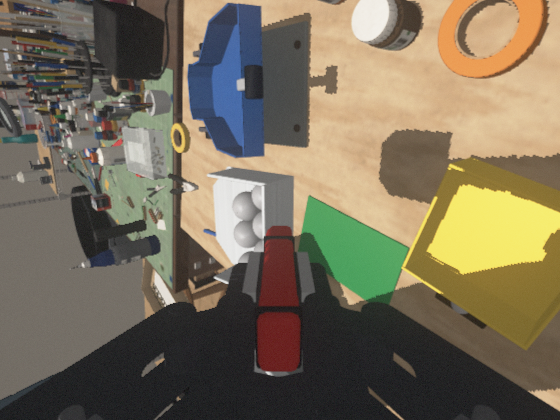

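```bash
python3 - <<'E'
from plan import *
m=camera_model("wrist")
for u,v in [(403,267),(474,158),(528,348)]: print(pt(m,u,v,.048).round(4),pt(m,u,v,0).round(4))
p,Q=cur();ps,Rs=scoop_now()
D=Q.inv().apply(np.array([.576,-.245,.185])-ps)*1000;print("move",D.round(1),(D/9).round(2))
E
```

```text
[ 0.525  -0.1329  0.048 ] [ 0.4957 -0.1168  0.    ]
[ 0.6415 -0.1541  0.048 ] [ 0.6319 -0.1416  0.    ]
[ 0.5185 -0.2409  0.048 ] [ 0.4881 -0.2431  0.    ]
move [ 119.4 -100.6  -48.2] [ 13.27 -11.18  -5.36]
```

```bash
python3 -m jog '[[3.3,-2.8,-1.3,0,0,0,1],[6.6,-5.6,-2.7,0,0,0,1],[10,-8.4,-4,0,0,0,1],[13.3,-11.2,-5.4,0,0,0,1],[13.3,-11.2,-5.4,0,0,0,1],[13.3,-11.2,-5.4,0,0,0,1],[13.3,-11.2,-5.4,0,0,0,1],[13.3,-11.2,-5.4,0,0,0,1]]'; python3 -m jog '[[13.3,-11.2,-5.4,0,0,0,1],[10,-8.4,-4,0,0,0,1],[6.6,-5.6,-2.7,0,0,0,1],[3.3,-2.8,-1.3,0,0,0,1],[0,0,0,0,0,0,1],[0,0,0,0,0,0,1]]'
python3 - <<'E'
from plan import *
ps,Rs=scoop_now();print(ps,Rs.as_euler('ZYX',degrees=True),get_obs()["q"].round(2))
cv2.imwrite("pics/w26.png",camera("wrist"))
# plan: lower with pitch 0 lip at (.577,-.205,.075), then tip
p,Q=cur()
def pose(lip,pitch,yaw=100):
    Rn=scoopR(yaw,pitch);return tool2(np.array(lip)-Rn.apply([.033,0,0]),Rn)
p,Q=rows(p,Q,*pose((.578,-.212,.085),8),6,1)
print("tip")
p,Q=rows(p,Q,*pose((.578,-.208,.058),-12),5,1)
p,Q=rows(p,Q,*pose((.578,-.204,.052),-30),6,1)
p,Q=rows(p,Q,*pose((.578,-.200,.052),-50),5,1)
E
```

```text
time_s: 24.3
eef_pos: [0.5915, -0.2589, 0.2198]
eef_rot: [0.682, -0.324, 0.627, -0.192]
wrist_force: [-0.0, 0.3, -3.2]
opening: 0.15
time_s: 24.8
eef_pos: [0.5875, -0.302, 0.215]
eef_rot: [0.682, -0.324, 0.627, -0.192]
wrist_force: [0.4, 0.7, -3.7]
opening: 0.154
[ 0.57594185 -0.24499414  0.18507544] [102.56428541 -11.92122086  -0.49206406] [-0.84  0.84  0.91  0.44  2.1   0.61]
[12.2,11.6,0.8,0.25,0.35,-0.65,1],[12.0,11.8,0.9,0.24,0.34,-0.66,1],[11.9,11.9,0.8,0.25,0.35,-0.65,1],[11.7,12.0,0.9,0.24,0.35,-0.66,1],[11.6,12.2,0.9,0.25,0.34,-0.65,1],[11.5,12.3,0.9,0.24,0.35,-0.66,1],
tip
[-3.0,2.4,0.1,0.05,-0.03,-4.0,1],[-3.2,2.2,0.1,0.05,-0.03,-4.0,1],[-3.4,1.9,0.1,0.06,-0.03,-4.0,1],[-3.4,1.8,0.0,0.05,-0.03,-3.99,1],[-3.6,1.4,0.1,0.05,-0.03,-4.0,1],
[-4.8,-0.5,0.1,0.04,-0.02,-3.0,1],[-4.8,-0.7,0.0,0.04,-0.03,-3.0,1],[-4.7,-0.9,0.1,0.04,-0.02,-3.0,1],[-4.7,-1.2,0.1,0.04,-0.02,-3.0,1],[-4.5,-1.5,0.0,0.03,-0.03,-3.0,1],[-4.6,-1.7,0.1,0.04,-0.02,-3.0,1],
[-6.9,-2.0,0.1,0.05,-0.03,-4.0,1],[-6.8,-2.5,0.0,0.06,-0.03,-4.0,1],[-6.6,-2.9,0.1,0.05,-0.03,-4.0,1],[-6.3,-3.4,0.1,0.05,-0.03,-4.0,1],[-6.1,-3.9,0.1,0.05,-0.03,-4.0,1],
```

View pics/w26.png

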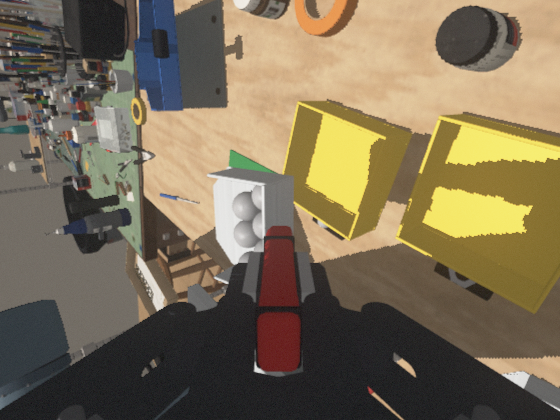

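```bash
python3 -m jog '[[6,6,0.8,0.2,0.3,-0.6,1],[12,12,0.9,0.2,0.3,-0.6,1],[12,12,0.9,0.2,0.3,-0.6,1],[12,12,0.8,0.2,0.3,-0.6,1],[12,12,0.8,0.2,0.3,-0.6,1],[11,12,0.9,0.2,0.3,-0.6,1],[6,6,0,0.2,0.2,-0.3,1],[0,0,0,0,0,0,1]]'
python3 - <<'E'
from plan import *
ps,Rs=scoop_now();print(ps,ps+Rs.apply([.033,0,0]),Rs.as_euler('ZYX',degrees=True),get_obs()["q"].round(2))
cv2.imwrite("pics/w27.png",camera("wrist"))
E
```

```text
time_s: 25.52
eef_pos: [0.5915, -0.2986, 0.1116]
eef_rot: [0.668, -0.333, 0.626, -0.227]
wrist_force: [-0.7, 0.5, -2.7]
opening: 0.153
[ 0.58233636 -0.24326236  0.0779386 ] [ 0.57661613 -0.21110202  0.08262806] [100.08549795  -8.16966739   0.13852434] [-0.83  0.89  1.    0.4   1.89  0.58]
```

View pics/w27.png

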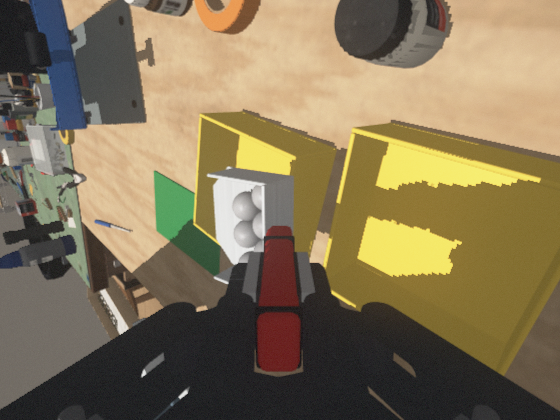

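```bash
python3 -m jog '[[-3,2.4,0,0,0,-4,1],[-3,2.2,0,0,0,-4,1],[-3.2,2,0,0,0,-4,1],[-3.4,1.8,0,0,0,-4,1],[-3.6,1.4,0,0,0,-4,1],[-4.8,-0.5,0,0,0,-3,1],[-4.8,-0.7,0,0,0,-3,1],[-4.7,-0.9,0,0,0,-3,1]]'; python3 -m jog '[[-4.7,-1.2,0,0,0,-3,1],[-4.5,-1.5,0,0,0,-3,1],[-4.6,-1.7,0,0,0,-3,1],[-6.9,-2,0,0,0,-4,1],[-6.8,-2.5,0,0,0,-4,1],[-6.6,-2.9,0,0,0,-4,1],[-6.3,-3.4,0,0,0,-4,1],[0,0,0,0,0,0,1]]'
python3 - <<'E'
from plan import *
ps,Rs=scoop_now();print(ps,ps+Rs.apply([.033,0,0]),Rs.as_euler('ZYX',degrees=True),get_obs()["wrist_force"])
cv2.imwrite("pics/w28.png",camera("wrist"))
cv2.imwrite("pics/d28.png",cv2.resize(camera("side")[140:260,240:400],None,fx=5,fy=5,interpolation=2))
cv2.imwrite("pics/s28.png",cv2.resize(camera("scene")[190:320,250:420],None,fx=4.5,fy=4.5,interpolation=2))
E
```

```text
time_s: 26.23
eef_pos: [0.5879, -0.269, 0.1245]
eef_rot: [0.589, -0.48, 0.52, -0.39]
wrist_force: [-0.2, -0.5, -1.1]
opening: 0.156
time_s: 26.9
eef_pos: [0.5811, -0.2265, 0.1414]
eef_rot: [-0.492, 0.581, -0.404, 0.507]
wrist_force: [0.7, -0.6, -2.0]
opening: 0.156
[ 0.58021322 -0.22118483  0.07620436] [ 0.57595319 -0.19869908  0.05242952] [100.72781748  46.09161704   0.96943784] [ 0.74145932 -0.57153654 -2.00782297]
```

View pics/w28.png

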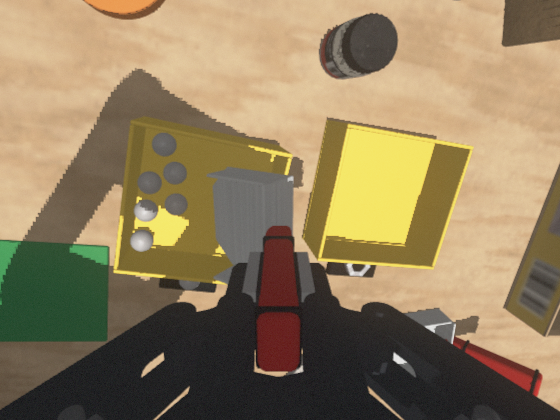

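View pics/d28.png

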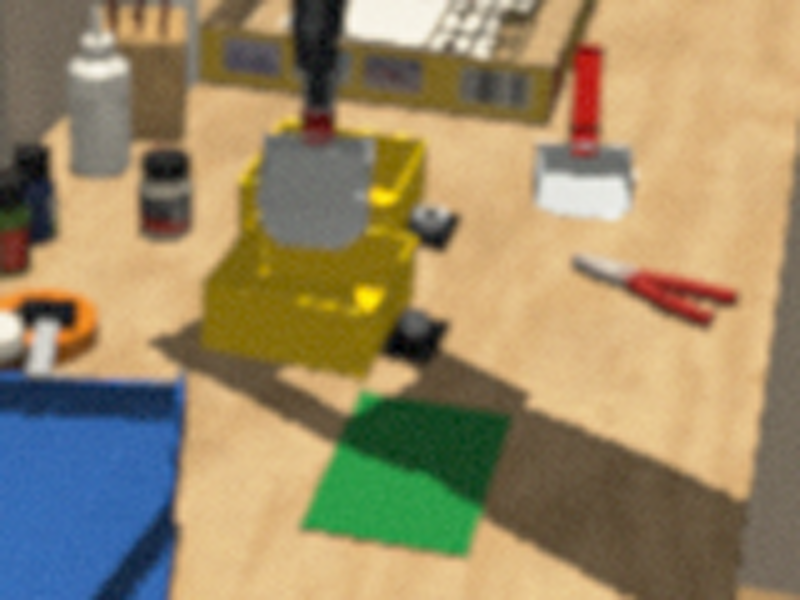

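View pics/s28.png

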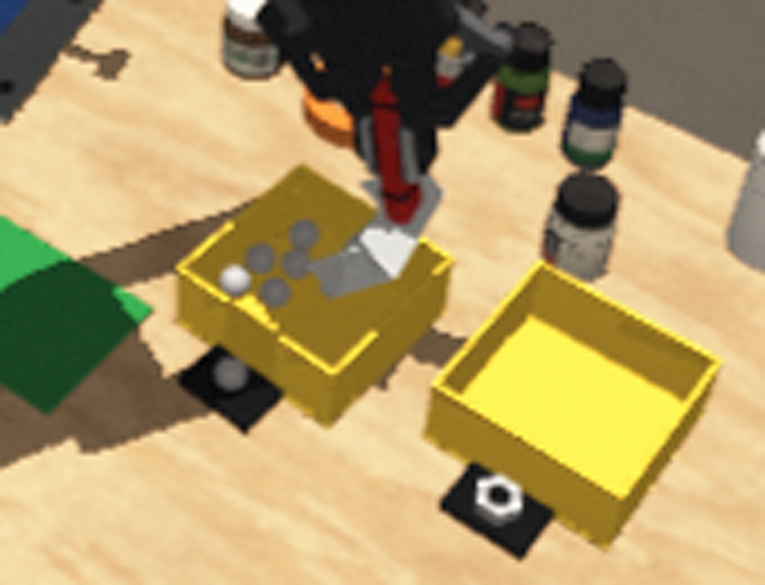

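```bash
python3 - <<'E'
from plan import *
p,Q=cur();ps,Rs=scoop_now()
p1=p+[0,0,.08];p,Q=rows(p,Q,p1,Q,4,1)
M=np.array([.4745,-.042,.003])
p1,R1=tool2(M+[0,0,.06],scoopR(95));print(p1-p)
p,Q=rows(p,Q,p1,R1,12,1)
E
```

```text
[3.8,-19.6,-0.0,0.0,0.0,0.0,1],[3.8,-19.7,-0.1,0.0,0.0,0.0,1],[3.8,-19.6,-0.0,0.0,0.0,0.0,1],[3.8,-19.6,-0.0,0.0,0.0,0.0,1],
[-0.10346464  0.13746347 -0.11653945]
[-14.3,7.1,-6.7,0.09,0.43,3.83,1],[-13.8,8.1,-6.7,0.1,0.42,3.83,1],[-13.1,8.9,-6.9,0.09,0.43,3.83,1],[-12.4,9.8,-7.0,0.09,0.42,3.82,1],[-11.8,10.6,-7.1,0.1,0.43,3.83,1],[-10.9,11.4,-7.2,0.09,0.43,3.83,1],[-10.1,12.0,-7.3,0.09,0.42,3.83,1],[-9.2,12.6,-7.4,0.1,0.43,3.83,1],
[-8.3,13.3,-7.5,0.09,0.42,3.83,1],[-7.3,13.7,-7.5,0.1,0.43,3.83,1],[-6.4,14.2,-7.7,0.09,0.43,3.82,1],[-5.3,14.6,-7.7,0.09,0.42,3.83,1],
```

```bash
python3 -m jog '[[2,-10,0,0,0,0,1],[4,-20,0,0,0,0,1],[4,-20,0,0,0,0,1],[4,-20,0,0,0,0,1],[2,-10,0,0,0,0,1],[-14,7,-7,0.1,0.4,3.8,1],[-14,8,-7,0.1,0.4,3.8,1],[-13,9,-7,0.1,0.4,3.8,1]]'; python3 -m jog '[[-12.5,10,-7,0.1,0.4,3.8,1],[-12,10.5,-7,0.1,0.4,3.8,1],[-11,11.5,-7,0.1,0.4,3.8,1],[-10,12,-7,0.1,0.4,3.8,1],[-9,12.5,-7.5,0.1,0.4,3.8,1],[-8,13,-7.5,0.1,0.4,3.8,1],[-7,13.5,-7.5,0.1,0.4,3.8,1],[-6,14,-7.5,0.1,0.4,3.8,1]]'; python3 -m jog '[[-5,14,-7.5,0.1,0.4,3.8,1],[0,0,0,0,0,0,1],[0,0,0,0,0,0,1]]'
python3 - <<'E'
from plan import *
ps,Rs=scoop_now();print(ps,Rs.as_euler('ZYX',degrees=True),get_obs()["wrist_force"])
p,Q=cur();M=np.array([.4745,-.042,.003])
p1,R1=tool2(M+[0,0,.004],scoopR(95));rows(p,Q,p1,R1,1,1);print("down",R1.inv().apply([0,0,-1]))
i=camera("wrist");cv2.imwrite("pics/w29.png",i)
E
```

```text
time_s: 27.72
eef_pos: [0.5549, -0.1966, 0.1929]
eef_rot: [0.538, -0.53, 0.465, -0.463]
wrist_force: [-0.3, -0.0, -2.1]
opening: 0.155
time_s: 28.38
eef_pos: [0.4865, -0.1071, 0.1143]
eef_rot: [0.63, -0.373, 0.599, -0.324]
wrist_force: [-0.0, 0.1, -1.1]
opening: 0.156
time_s: 28.63
eef_pos: [0.4777, -0.0965, 0.104]
eef_rot: [0.638, -0.352, 0.614, -0.305]
wrist_force: [-0.5, -0.1, -2.2]
opening: 0.157
[ 0.47388541 -0.04614973  0.06243055] [ 9.51669573e+01  3.89278579e-01 -6.46587414e-03] [-0.4765974  -0.14623121 -2.24366053]
[28.6,48.1,0.8,0.09,0.14,0.39,1],
down [0.57373293 0.81904156 0.00120636]
```

View pics/w29.png

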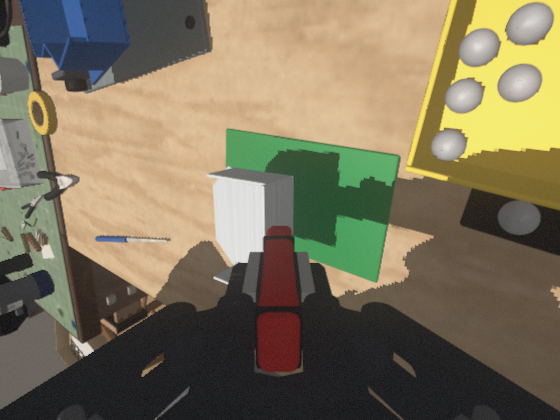

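```bash
python3 -m jog '[[7,11,0.8,0,0.1,0.4,1],[7,12,0,0,0,0,1],[7,12,0,0,0,0,1],[5,8,0,0,0,0,1],[2.6,5.1,0,0,0,0,1],[0,0,0,0,0,0,1],[0,0,0,0,0,0,1]]'
python3 - <<'E'
from plan import *
ps,Rs=scoop_now();print(ps,Rs.as_euler('ZYX',degrees=True),get_obs()["wrist_force"])
E
python3 -m jog '[[0.9,1.2,0,0,0,0,1],[0.6,0.8,0,0,0,0,1],[0,0,0,0,0,0,1],[0,0,0,0,0,0,1]]'
python3 - <<'E'
from plan import *
ps,Rs=scoop_now();print(ps,Rs.as_euler('ZYX',degrees=True),get_obs()["wrist_force"])
E
```

```text
time_s: 29.27
eef_pos: [0.4782, -0.091, 0.0486]
eef_rot: [0.639, -0.35, 0.615, -0.302]
wrist_force: [0.8, -0.5, -1.2]
opening: 0.155
[ 0.47434103 -0.04035599  0.00736869] [ 9.52061990e+01 -4.94759677e-02  1.60290646e-02] [ 0.77156155 -0.51653184 -1.15775687]
time_s: 29.6
eef_pos: [0.4785, -0.0915, 0.0466]
eef_rot: [0.639, -0.35, 0.615, -0.302]
wrist_force: [0.7, 0.4, -1.6]
opening: 0.153
[ 0.47468025 -0.04093203  0.00527788] [ 9.51826859e+01  4.99360346e-03 -3.88210542e-02] [ 0.69104135  0.39063655 -1.62846562]
```

```bash
python3 -m jog '[[0.6,0.8,0,0,0,0,1],[0.5,0.7,0,0,0,0,1],[0,0,0,0,0,0,1],[0,0,0,0,0,0,1]]'
python3 -m jog '[[0.4,0.5,0,0,0,0,1],[0,0,0,0,0,0,1],[0,0,0,0,0,0,1]]'
python3 - <<'E'
from plan import *
ps,Rs=scoop_now();print(ps,Rs.as_euler('ZYX',degrees=True),get_obs()["wrist_force"])
E
```

```text
time_s: 29.93
eef_pos: [0.4783, -0.0914, 0.0444]
eef_rot: [0.639, -0.35, 0.615, -0.302]
wrist_force: [-0.5, 1.4, -0.9]
opening: 0.157
time_s: 30.18
eef_pos: [0.4783, -0.0914, 0.0442]
eef_rot: [0.639, -0.35, 0.615, -0.302]
wrist_force: [-2.2, -0.3, 4.6]
opening: 0.15
[ 0.47454371 -0.04073727  0.00300408] [ 9.51975880e+01 -5.01152762e-02 -2.66174202e-02] [-2.15904358 -0.33590473  4.5581096 ]
```

```bash
python3 -m jog '[[0,0,0,0,0,0,0.5],[0,0,0,0,0,0,0.3],[0,0,0,0,0,0,0.1],[0,0,0,0,0,0,-0.1],[0,0,0,0,0,0,-0.1],[0,0,0,0,0,0,-0.1]]'
python3 - <<'E'
from plan import *
print(get_obs()["wrist_force"])
i=camera("wrist");cv2.imwrite("pics/w30.png",i)
E
```

```text
time_s: 30.68
eef_pos: [0.4783, -0.0914, 0.0437]
eef_rot: [0.639, -0.35, 0.615, -0.302]
wrist_force: [-0.2, -0.1, 0.4]
opening: 0.552
[-0.21673315 -0.12552853  0.44081558]
```

View pics/w30.png

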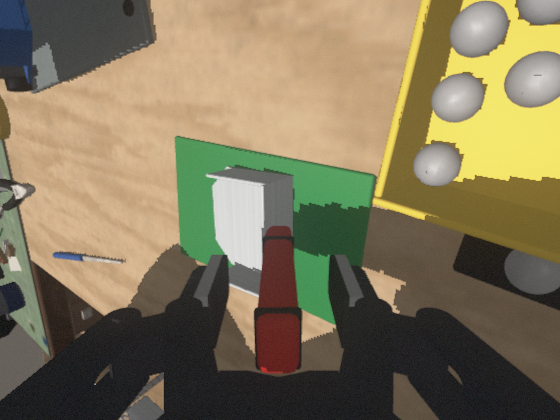

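Released; the handle stands free between the fingers and the scoop is on the mat. Now I withdraw along the handle's lean.

```bash
python3 -m jog '[[0,-8,0,0,0,0,-0.1],[0,-18,0,0,0,0,-0.1],[0,-25,0,0,0,0,-0.1],[0,-30,0,0,0,0,-0.1],[0,-30,0,0,0,0,-0.1],[0,-30,0,0,0,0,-0.1],[0,0,0,0,0,0,-0.1],[0,0,0,0,0,0,-0.1]]'
python3 - <<'E'
from plan import *
i=camera("wrist");cv2.imwrite("pics/w31.png",i)
cv2.imwrite("pics/d31.png",cv2.resize(camera("side")[140:290,190:400],None,fx=3.8,fy=3.8,interpolation=2))
cv2.imwrite("pics/s31.png",cv2.resize(camera("scene")[140:320,180:420],None,fx=3.3,fy=3.3,interpolation=2))
E
```

```text
time_s: 31.4
eef_pos: [0.4854, -0.174, 0.1609]
eef_rot: [0.639, -0.35, 0.614, -0.304]
wrist_force: [-0.6, 0.2, -0.3]
opening: 0.553
```

View pics/w31.png

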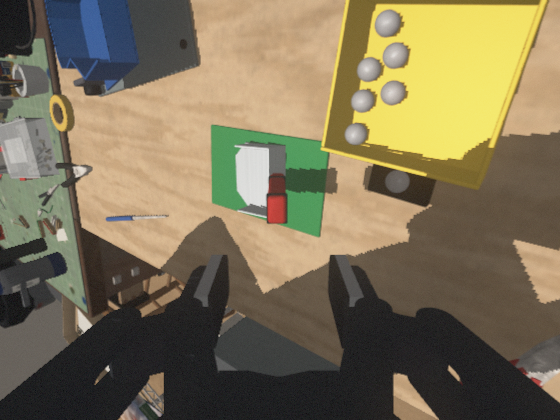

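View pics/s31.png

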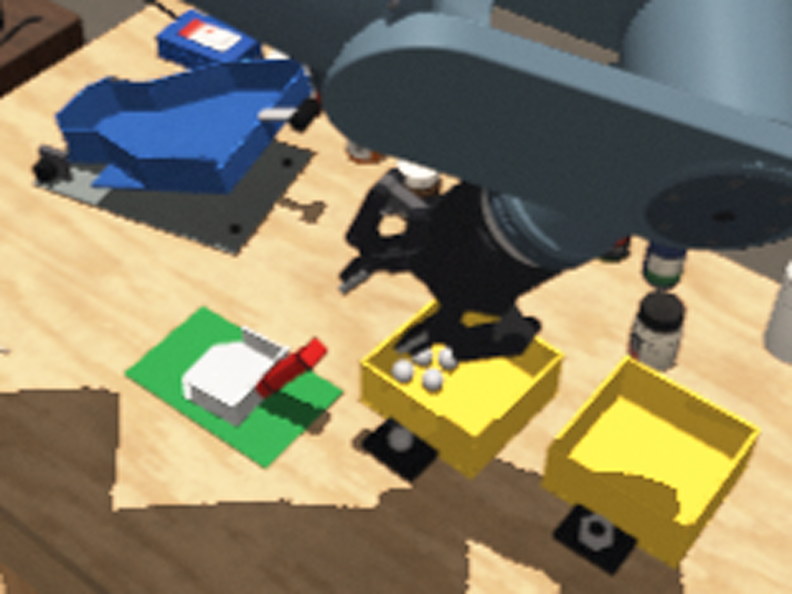

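View pics/d31.png

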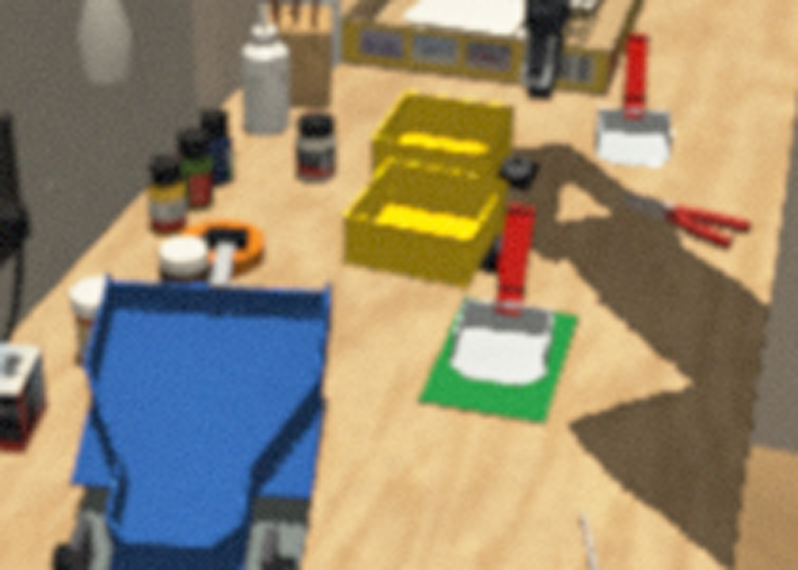

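The wrist picture shows all six balls in the ball tub (grouped from (387,23) to (356,133)). The scoop lies flat in the middle of the mat at about (262,180), and the gripper is clear. Handing in.

```bash
python3 -m jog '[[0,0,0,0,0,0,-0.1],[0,0,0,0,0,0,-0.1],[0,0,0,0,0,0,-0.1]]'; python3 -c "from bench import hand_in; print(hand_in())"
```

```text
time_s: 31.8
eef_pos: [0.4842, -0.1713, 0.1586]
eef_rot: [0.639, -0.35, 0.615, -0.301]
wrist_force: [-0.4, 0.3, -0.4]
opening: 0.55
the job is handed in; nothing more can be done
None
```

The job is done and handed in at 31.8 s of the 72 s; no verdict was reported.

- **Pan:** I lifted it by the knob to about 0.386 rad and let go. It stayed there, with the six balls piled in two rows of three in the far end.
- **Scooping:** One ball was caught at the front end of a side wall of the scoop. I freed it by shifting the scoop sideways against the pan wall and tilting the mouth up. All six then rode up together, clear of the pan, with the mouth about 12 degrees up.
- **Tub and scoop:** I tipped the balls into the tub with the ball sample. The scoop then went back on its mat, about 1 mm from the mat's centre by my estimate, and I released it.

**Last checks:** the final wrist picture showed all six balls in the right tub and the scoop flat on its mat, with the gripper clear. The highest wrist force I read was about 11 N. The jars, bottle and tape looked unmoved where they could be seen, but the arm and the pan hid some of them and I did not re-measure their positions. No check failed.

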